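# Set a filtration manifold for the one crucible in use

### The job

Get the three-place filtration manifold ready for the vacuum pump: set the valve of the place that carries the white crucible to half open (45 degrees, the long black mark), and shut the valves of the two places without a crucible until you feel them seat snugly, so that they bleed no vacuum; their soft seats are worn and meet a little before or past the red mark, and forcing them on ruins them. Leave the crucible and the filter plates sitting where they are, and do not knock the bottles and jars about.

Things in the scene. Friction and masses are not known exactly. Their poses are not given: they have to be found in the camera images.
- manifold: Fixed steel vacuum manifold, three places in a row on a tube (38 mm thick, 270 mm long, axis 60 mm up; hose barb at its left end, round gauge 128 mm high at its right). Origin on the table under the middle place; x to its back, y along the tube to the left, z up. Places at y = 92, 0, -92 mm. In front of each, a quarter-turn valve with a white index plate and blue lever.
- crucible: White porcelain filter crucible, a cup 83 mm wide at the rim, 56 mm at the foot, 58 mm high, standing loose in the recess of one of the three places. Origin at the centre of its underside (154 mm above the table), z up.
- frit_a: Bare white round filter plate, 55 mm wide, 5 mm thick, lying loose in the recess of a place that carries no crucible. Origin at the centre of its underside.
- frit_b: Bare white round filter plate, 55 mm wide, 5 mm thick, lying loose in the recess of a place that carries no crucible. Origin at the centre of its underside.
- valve_left (a joint): Angle of the left place's valve lever (as the robot sees it), rad: 0 = level, pointing left along the tube over the red mark; 1.571 = fully open, pointing down the slope, away from the tube, green mark; 0.785 = half open, long black mark. Grows counter-clockwise seen from above. It turns stiffly (0.25 N m) and stays where it is left. It seats somewhere within 0.2 either side of 0.
- seat_left (a joint): How far the soft seat hidden inside the left valve is squeezed by shutting it, rad of lever travel: 0 = not touched, however near; each seat is worn differently, so only turning the lever clockwise on to it tells where it begins. Snug from 0.02 (about 9 N at the grip point; 7 N turn the free lever); 0.14 (about 23 N) ruins it. It eases back to 0.06 on release.
- pivot_left (a point): On the turning axis of the left valve's lever, at mid-height of the lever, about 120 mm above the table. Turns with the lever: z points out along the stem (up and to the front, 36 degrees from vertical), y along the lever from pivot to tip, x across it.
- grip_left (a point): Grip point in the middle of the blue sleeve of the left valve's lever, 34 mm from the pivot along the lever, same axes as the pivot. The sleeve is 12 mm across, 14 mm high along the stem and 34 mm long (from 16 to 50 mm from the pivot); its underside is 25 mm above the index plate.
- place_left (a point): Centre of the recess floor of the left place, 154 mm above the table: a cup-shaped steel adapter on a riser, 72 mm wide, with a black rubber rim 8 mm above this floor and 61 mm wide inside.
- valve_middle (a joint): Angle of the middle place's valve lever (as the robot sees it), rad: 0 = level, pointing left along the tube over the red mark; 1.571 = fully open, pointing down the slope, away from the tube, green mark; 0.785 = half open, long black mark. Grows counter-clockwise seen from above. It turns stiffly (0.25 N m) and stays where it is left. It seats somewhere within 0.2 either side of 0.
- seat_middle (a joint): How far the soft seat hidden inside the middle valve is squeezed by shutting it, rad of lever travel: 0 = not touched, however near; each seat is worn differently, so only turning the lever clockwise on to it tells where it begins. Snug from 0.02 (about 9 N at the grip point; 7 N turn the free lever); 0.14 (about 23 N) ruins it. It eases back to 0.06 on release.
- pivot_middle (a point): On the turning axis of the middle valve's lever, at mid-height of the lever, about 120 mm above the table. Turns with the lever: z points out along the stem (up and to the front, 36 degrees from vertical), y along the lever from pivot to tip, x across it.
- grip_middle (a point): Grip point in the middle of the blue sleeve of the middle valve's lever, 34 mm from the pivot along the lever, same axes as the pivot. The sleeve is 12 mm across, 14 mm high along the stem and 34 mm long (from 16 to 50 mm from the pivot); its underside is 25 mm above the index plate.
- place_middle (a point): Centre of the recess floor of the middle place, 154 mm above the table: a cup-shaped steel adapter on a riser, 72 mm wide, with a black rubber rim 8 mm above this floor and 61 mm wide inside.
- valve_right (a joint): Angle of the right place's valve lever (as the robot sees it), rad: 0 = level, pointing left along the tube over the red mark; 1.571 = fully open, pointing down the slope, away from the tube, green mark; 0.785 = half open, long black mark. Grows counter-clockwise seen from above. It turns stiffly (0.25 N m) and stays where it is left. It seats somewhere within 0.2 either side of 0.
- seat_right (a joint): How far the soft seat hidden inside the right valve is squeezed by shutting it, rad of lever travel: 0 = not touched, however near; each seat is worn differently, so only turning the lever clockwise on to it tells where it begins. Snug from 0.02 (about 9 N at the grip point; 7 N turn the free lever); 0.14 (about 23 N) ruins it. It eases back to 0.06 on release.
- pivot_right (a point): On the turning axis of the right valve's lever, at mid-height of the lever, about 120 mm above the table. Turns with the lever: z points out along the stem (up and to the front, 36 degrees from vertical), y along the lever from pivot to tip, x across it.
- grip_right (a point): Grip point in the middle of the blue sleeve of the right valve's lever, 34 mm from the pivot along the lever, same axes as the pivot. The sleeve is 12 mm across, 14 mm high along the stem and 34 mm long (from 16 to 50 mm from the pivot); its underside is 25 mm above the index plate.
- place_right (a point): Centre of the recess floor of the right place, 154 mm above the table: a cup-shaped steel adapter on a riser, 72 mm wide, with a black rubber rim 8 mm above this floor and 61 mm wide inside.
- reagent_jar: Clear jar with blue screw cap, 59 mm wide, 115 mm high, a loose bystander to the right of the manifold. Origin at the centre of its underside.
- brown_bottle: Brown bottle with white cap, 52 mm wide, 109 mm high, a loose bystander to the right of the manifold. Origin at the centre of its underside.
- dropper_bottle: Small clear bottle with white ribbed cap, 26 mm wide, 47 mm high, a loose bystander to the right of the manifold. Origin at the centre of its underside.
- specimen_jar: Clear jar with black lid, 50 mm wide, 65 mm high, a loose bystander to the right of the manifold. Origin at the centre of its underside.
Things that resemble listed ones, but are neither listed nor needed, are in the scene too. Leave any purple look-alike of the crucible alone.

How it is judged (in metres and radians):
At the end, for the whole second after the job is handed in: The crucible's valve is at 45 degrees, give or take 4.5 (0.705 to 0.865 rad); each of the other two is shut on to its seat, squeezing it by more than 0.02 rad; levers at rest. Crucible upright on its place; it and both filter plates within 15 mm of where they were (((horizontal distance between crucible and place_left below 0.02 m and value of joint valve_left between 0.705 and 0.865 rad) or (not (horizontal distance between crucible and place_left below 0.02 m) and value of joint seat_left above 0.02 rad)) and velocity of joint each of valve_left, valve_middle, valve_right below 0.05 rad/s and ((horizontal distance between crucible and place_middle below 0.02 m and value of joint valve_middle between 0.705 and 0.865 rad) or (not (horizontal distance between crucible and place_middle below 0.02 m) and value of joint seat_middle above 0.02 rad)) and ((horizontal distance between crucible and place_right below 0.02 m and value of joint valve_right between 0.705 and 0.865 rad) or (not (horizontal distance between crucible and place_right below 0.02 m) and value of joint seat_right above 0.02 rad)) and (horizontal distance between crucible and place_left below 0.02 m or horizontal distance between crucible and place_middle below 0.02 m or horizontal distance between crucible and place_right below 0.02 m) and angle between crucible's own z axis and vertical below 0.1 rad and linear speed of crucible below 0.02 m/s and distance of each of crucible, frit_a, frit_b from where it was at the start of the episode below 0.015 m); the robot touches nothing.
It fails at once if a valve is forced: its seat is squeezed by more than 0.14 rad (value of joint any of seat_left, seat_middle, seat_right above 0.14 rad).
It fails at once if the crucible is tipped by more than 15 degrees or pushed more than 20 mm from its place (angle between crucible's own z axis and vertical above 0.26 rad or distance of crucible from where it was at the start of the episode above 0.02 m).
It fails at once if a bottle or jar beside the manifold is shoved more than 20 mm (distance of any of reagent_jar, brown_bottle, dropper_bottle, specimen_jar from where it was at the start of the episode above 0.02 m).
It also fails if it takes over 72 s, if anything falls off the work surface, if the arm or the gripper's body presses on something with over 40 N, if the wrist force passes 120 N, or if a joint passes its speed limit or range.

### The arm

A 6-joint arm with a two-finger parallel gripper is mounted at the origin on a cart in front of the work surface, level with it; the furniture and walls round the work are solid. World frame = base frame: x ahead of the robot, y to its left, z up, the work surface at z = 0. Lengths are in mm, angles in rad, forces in N, time in s.
With the tool pointing down it reaches from about 300 to 775 mm from the base axis. Payload 14.6 kg.
Tool frame: the origin (TCP) lies midway between the tips of the shut fingers; the grasp point (between the pads) lies 19 mm behind it (robot.grip_depth is the z of the grasp point in the tool frame, in mm); z points along the fingers, y is the line along which they close (so a half turn about z gives the same grasp; the last joint's range is limited). The gripper opens to 94 mm and grips with 3 to 60 N. Pads are 16 mm wide; open, the fingers measure 119 mm over their backs; the gripper's body (75 mm by 177 mm) begins 78 mm behind the grasp point.
Start: joints at [1.241, 0.3, 1.521, -0, 1.321, -0.067], TCP at [142.88, 531.107, 205.446] pointing down, gripper open.
Joint ranges: [-3.03, 3.03], [-0.79, 2.21], [0.23, 2.52], [-1.04, 4.18], [0, 3.07], [-2.55, 2.55]. Speed limits (rad/s): [2.22, 2.22, 2.57, 3.14, 3.14, 3.14].

### API

Orientations are given as a rotation vector (axis times angle).
In Python, from plant import robot gives the robot as it stands.
- The arm moves only by the tool arm_command, never from a script. Its argument "motion" is a list of rows, each an object of numbers: "tx", "ty", "tz": the shift along the tool's x, y, z scaled (see below); "twist": the turn about the tool's z scaled (see below); "fingers": the opening, from 0 (shut) to 1 (fully open). In form: [{"tx": .., "ty": .., "tz": .., "twist": .., "fingers": ..}, ...]. A call has exactly 10 rows; each row is the pose to reach, as a shift and turn from the pose commanded when the call began, along the tool's axes at that moment, turning the shorter way round; what a row does not reach only later rows make up. The controller multiplies each number of a shift by 1 m and each number of a turn by pi rad. A row lasts 1/10 s, in which the tool goes at most 50 mm and 8.59 degrees, less where a joint would pass 70% of its speed; a pose out of reach is approached as far as the arm can. A call with a number of a shift or a turn outside -1 to 1 is refused whole. A call with a gripper value outside its range is refused whole. The fingers move at their own pace and stop on an object; "grip_force" is the grip in N (left out, the last holds). Time passes only in rows, so rows that repeat a pose let the fingers close, or fill a call up. It gives the time, the measured TCP pose, the force, the opening and the grip force at its end, in the units of the state.
- robot.sense(): the state, without advancing time (a new reading comes with each control period).
- robot.grab_frame(name): name is "scene" or "top" or "wrist"; returns a dict with "pixels" (384x512x3 uint8, blue, green, red), "fx", "fy", "cx", "cy" (pixels), "rvec" (rotation vector, rad) and "tvec" (3), from world to camera coordinates, as OpenCV has them; the wrist camera has in their place "tool_from_camera" (4x4, takes a point from camera to tool coordinates, whose origin is the TCP and whose axes are the flange's). Camera axes: x right, y down, z forward; pixel columns grow to the right and rows downward; lengths in mm; the calibration is good to about 2 mm. A picture is of the moment at which its call begins: read the wrist's pose just before it. There is no depth.
- robot.job_done(): hands the job in; it is judged then, once.
Trained networks look in a picture, given as the dict that the camera call returned (one of the last four; its "shot" number tells which), for a name from the list of things; names that differ only in an ending like _2 or _b are one class to them, and where a whole thing is asked for, a point or a joint stands for the part that bears it (a point fixed in the world has none). Each returns a list of dicts, best first, with "confidence" (0 to 1); they miss things now and then, are a little off and sometimes report something else, mostly with a low value. They report only what shows in the picture. A call takes as long as a camera call. They do not tell look-alikes from the thing itself.
- robot.search_frame(query, picture): "position" ([x, y, z] in mm, in the coordinates of the camera as it stood for that picture, good to about 4 mm: the middle of the surface that is visible of it).
- robot.landmark_of(query, picture): "position" ([x, y, z] in mm, in the coordinates of the camera as it stood for that picture, good to about 4 mm: a listed point, or the origin of a listed thing).
The state is a dict: "t": time; "q": joint angles; "dq": joint speeds; "tau": joint torques, N m; "position": TCP position; "orientation": TCP orientation; "ft_force": force on the tool from outside, world axes, zero at the start; "moment": the same for the moment, N m; "width": finger opening in mm; "grasp_force": force on a finger pad.
Only numpy, scipy, OpenCV 4.12 (cv2) and the standard library are available. Lean on these libraries where they do the work, as an engineer would, in place of code of your own. Each camera call takes 0.05 s, during which the arm holds its last target. There are 200 camera calls.

## Working session

There is one attempt and no reset: what is moved stays moved. The work goes in short steps, Python scripts to look and compute and a tool call to move; the robot and the scene stay as the last step left them, time stands still between calls to the robot, and variables do not carry over. Pictures are saved under pics/ and viewed, at most 10 in all, crops included, and the job is handed in when it is done.

Besides the shell and the picture viewer there is one more tool, called after "Call:" as name([rows], argument=value, ...), one row to a line, values as JSON. arm_command: Moves the arm, as the interface text tells. Shifts and turns lie within -1 to 1; 1 stands for 1 m of shift or pi rad of turn. Its arguments: {"type":"object","properties":{"motion":{"type":"array","items":{"type":"object","properties":{"tx":{"type":"number","minimum":-1,"maximum":1},"ty":{"type":"number","minimum":-1,"maximum":1},"tz":{"type":"number","minimum":-1,"maximum":1},"twist":{"type":"number","minimum":-1,"maximum":1},"fingers":{"type":"number"}}}},"grip_force":{"type":"number"}},"required":["motion"]}

```bash
mkdir -p pics
cat > h.py <<'E'
import numpy as np, cv2
from plant import robot
from scipy.spatial.transform import Rotation as R
def shot(n):
    s=robot.sense(); p=robot.grab_frame(n)
    if n=="wrist":
        T=np.eye(4);T[:3,:3]=R.from_rotvec(s["orientation"]).as_matrix();T[:3,3]=s["position"]
        W=T@np.array(p["tool_from_camera"])
    else:
        C=np.eye(4);C[:3,:3]=R.from_rotvec(np.ravel(p["rvec"])).as_matrix();C[:3,3]=np.ravel(p["tvec"]);W=np.linalg.inv(C)
    return p,W
def find(q,p,W,f="landmark_of",n=3):
    return [(np.round((W@np.append(d["position"],1))[:3],1).tolist(),round(d["confidence"],2)) for d in getattr(robot,f)(q,p)[:n]]
def proj(X,p,W):
    c=np.linalg.inv(W)@np.append(X,1); return p["fx"]*c[0]/c[2]+p["cx"],p["fy"]*c[1]/c[2]+p["cy"]
E
python3 - <<'E'
from h import *
ims=[]
for n in ("scene","top"):
    p,W=shot(n); ims.append(p["pixels"]); print(n, W[:3,3].round())
    for q in ["manifold","crucible","frit_a"]+[a+"_"+b for b in("left","middle","right") for a in("pivot","grip","place")]+["reagent_jar","brown_bottle","dropper_bottle","specimen_jar"]:
        print(q,find(q,p,W))
    cv2.imwrite(f"pics/{n}.png",cv2.resize(p["pixels"],(800,600),interpolation=cv2.INTER_CUBIC))
s=robot.sense();print(s, robot.grip_depth)
E
```

```text
scene [  57. -401.  522.]
manifold [([497.9, 262.1, 1.6], 0.85)]
crucible [([429.2, 463.1, -8.8], 0.9), ([500.9, 258.8, 154.7], 0.69)]
frit_a [([423.7, 206.2, 150.8], 0.67), ([574.6, 317.1, 150.6], 0.36)]
pivot_left []
grip_left [([567.3, 308.2, 150.6], 0.47), ([471.7, 327.3, 107.3], 0.28)]
place_left [([570.3, 310.1, 152.0], 0.66)]
pivot_middle [([470.7, 300.3, 118.2], 0.59), ([396.8, 245.3, 124.1], 0.24)]
grip_middle [([472.5, 327.2, 105.2], 0.48), ([502.1, 260.1, 153.7], 0.46)]
place_middle [([500.9, 260.1, 151.6], 0.79)]
pivot_right [([397.1, 244.7, 126.7], 0.6)]
grip_right [([391.2, 270.0, 108.4], 0.48)]
place_right [([423.9, 204.2, 153.0], 0.74)]
reagent_jar [([467.4, 52.0, -2.7], 0.67)]
brown_bottle [([686.0, -108.1, -0.8], 0.84)]
dropper_bottle [([598.4, -29.9, -1.2], 0.51), ([420.7, 204.3, 155.2], 0.42)]
specimen_jar [([597.3, -147.6, -0.4], 0.91), ([501.2, 263.7, 153.0], 0.47), ([420.9, 206.1, 151.2], 0.44)]
top [ 344.  157. 1432.]
manifold [([497.1, 263.7, -2.4], 0.84), ([468.4, 52.7, -3.0], 0.46)]
crucible [([501.1, 262.6, 153.3], 0.75), ([431.6, 465.7, -0.8], 0.62)]
frit
[... 776 characters left out ...]
2], 0.57)]
{'t': 1.7, 'q': array([ 1.24137818e+00,  2.99902558e-01,  1.52100733e+00,  4.87617632e-06,
        1.32069846e+00, -6.65878366e-02]), 'dq': array([-3.34108447e-04,  3.62838902e-05,  1.15856722e-03, -5.19654727e-04,
        1.25371973e-03,  1.08417834e-03]), 'tau': array([-3.17807608e-04, -5.31656063e+01, -3.52918553e+01,  7.08234077e-02,
        2.12913036e-02, -7.21105437e-06]), 'position': array([142.88919624, 531.10171221, 205.44107241]), 'orientation': array([-4.11666449e-01, -3.11449621e+00,  2.27077969e-05]), 'ft_force': array([0.79563236, 1.07352088, 0.7313472 ]), 'moment': array([-0.02453941,  0.00468426, -0.04730173]), 'grasp_force': 0.0, 'width': 94.13603585480912} -18.8
```

View pics/scene.png

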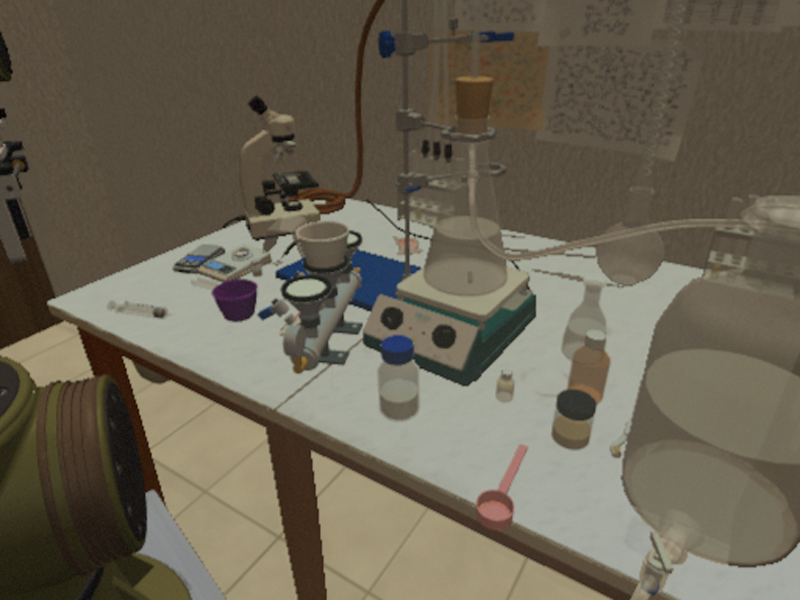

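Run:
```python
from h import *
# crop of top around the manifold, enlarged; plus manifold frame fit
p,W=shot("top")
u,v=proj([480,290,130],p,W);u,v=int(u),int(v);print(u,v)
c=p["pixels"][max(v-70,0):v+70,max(u-90,0):u+90];print(max(u-90,0),max(v-70,0),c.shape)
cv2.imwrite("pics/topc.png",cv2.resize(c,None,fx=4.4,fy=4.2,interpolation=cv2.INTER_CUBIC))
for X in ([548.5,353.9,123],[471,300.4,119],[397,244,125],[501,262,154]): print(proj(X,p,W))
```

```text
198 209
108 139 (140, 180, 3)
(np.float64(176.7879842274944), np.float64(185.12318875117418))
(np.float64(195.29321815414377), np.float64(212.82952796187462))
(np.float64(214.82011845136628), np.float64(239.42868382089114))
(np.float64(208.21416167039655), np.float64(200.7795333423771))
```

View pics/topc.png

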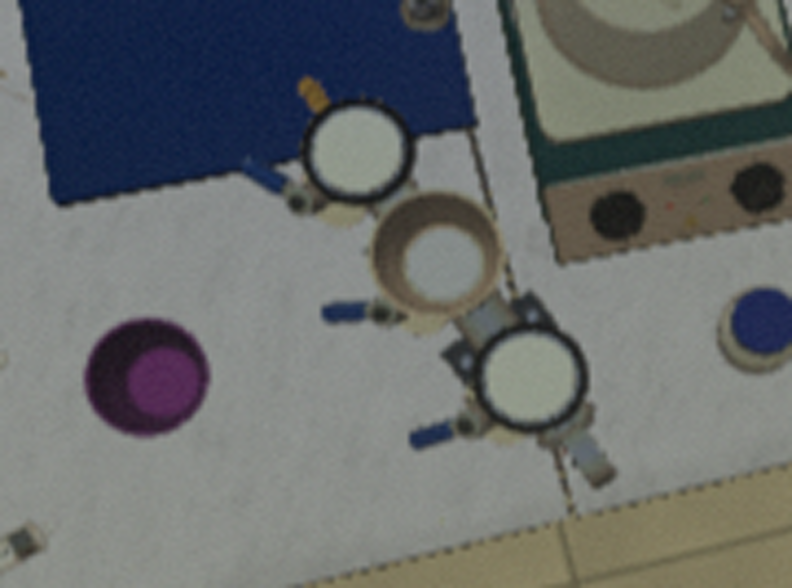

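The scene view (800x600) shows two candidates for the crucible. The white cup at (323,245) stands on the middle place, and the purple cup at (237,300) is the look-alike on the table. The crop confirms that the white one is on the middle place, at (437,255). The bare filter plates are on the left place (358,150) and right place (530,378). So the middle valve goes to 45° and the left and right valves get shut.

Call:
arm_command([
  {"tx": -0.05, "ty": -0.015, "tz": -0.01, "fingers": 0},
  {"tx": -0.09, "ty": -0.03, "tz": -0.02, "fingers": 0},
  {"tx": -0.13, "ty": -0.04, "tz": -0.03, "fingers": 0},
  {"tx": -0.17, "ty": -0.052, "tz": -0.03, "fingers": 0},
  {"tx": -0.21, "ty": -0.064, "tz": -0.03, "fingers": 0},
  {"tx": -0.25, "ty": -0.077, "tz": -0.03, "fingers": 0},
  {"tx": -0.29, "ty": -0.089, "tz": -0.03, "fingers": 0},
  {"tx": -0.335, "ty": -0.1, "tz": -0.03, "fingers": 0},
  {"tx": -0.335, "ty": -0.1, "tz": -0.03, "fingers": 0},
  {"tx": -0.335, "ty": -0.1, "tz": -0.03, "fingers": 0},
], grip_force=20)

```text
$.motion[0]: bad value
```

Run:
```python
from h import *
s=robot.sense();print(s["t"],s["position"],s["orientation"],s["width"],s["q"].round(2))
p,W=shot("wrist");print(np.array(p["tool_from_camera"]).round(2).tolist(),W[:3,3])
for q in ["crucible","frit_a"]+[a+"_"+b for b in("left","middle","right") for a in("pivot","grip","place")]: print(q,find(q,p,W))
cv2.imwrite("pics/w1.png",cv2.resize(p["pixels"],(800,600),interpolation=cv2.INTER_CUBIC))
```

```text
1.75 [142.9011948  531.11511983 205.45588733] [4.11620231e-01 3.11448210e+00 2.16010430e-05] 94.23832859689261 [ 1.24  0.3   1.52 -0.    1.32 -0.07]
[[-0.0, -0.96, -0.29, 84.74], [1.0, -0.0, -0.0, -0.62], [0.0, -0.29, 0.96, -179.79], [0.0, 0.0, 0.0, 1.0]] [ 60.90770488 552.52450067 385.24207897]
crucible [([431.6, 466.6, 1.2], 0.82)]
frit_a []
pivot_left []
grip_left []
place_left []
pivot_middle []
grip_middle []
place_middle []
pivot_right []
grip_right []
place_right []
```

View pics/w1.png

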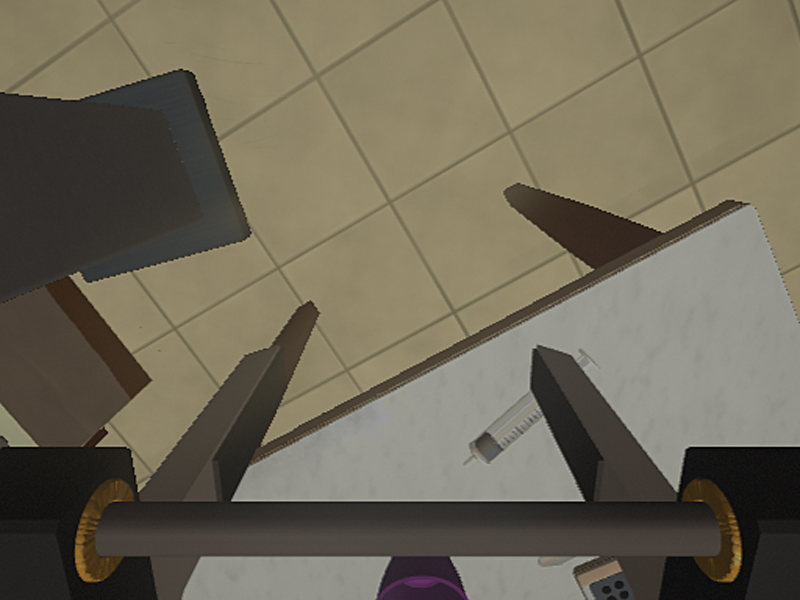

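The wrist picture shows only the purple cup at (420,585), the syringe and the table edge. The refused move did nothing, so I'm resending it with every field filled in.

Call:
arm_command([
  {"tx": -0.05, "ty": -0.015, "tz": -0.01, "twist": 0, "fingers": 0},
  {"tx": -0.09, "ty": -0.03, "tz": -0.02, "twist": 0, "fingers": 0},
  {"tx": -0.13, "ty": -0.04, "tz": -0.03, "twist": 0, "fingers": 0},
  {"tx": -0.17, "ty": -0.052, "tz": -0.03, "twist": 0, "fingers": 0},
  {"tx": -0.21, "ty": -0.064, "tz": -0.03, "twist": 0, "fingers": 0},
  {"tx": -0.25, "ty": -0.077, "tz": -0.03, "twist": 0, "fingers": 0},
  {"tx": -0.29, "ty": -0.089, "tz": -0.03, "twist": 0, "fingers": 0},
  {"tx": -0.335, "ty": -0.1, "tz": -0.03, "twist": 0, "fingers": 0},
  {"tx": -0.335, "ty": -0.1, "tz": -0.03, "twist": 0, "fingers": 0},
  {"tx": -0.335, "ty": -0.1, "tz": -0.03, "twist": 0, "fingers": 0},
], grip_force=20)

```text
t: 3.35
position: [440.8, 347.0, 235.1]
orientation: [-0.414, -3.114, 0.0]
ft_force: [-0.1, -0.8, -0.1]
width: 17.4
grasp_force: 0.0
```

Run:
```python
from h import *
s=robot.sense();print(s["t"],s["position"],s["orientation"],s["width"],s["q"].round(2))
p,W=shot("wrist");print(W[:3,3])
for q in ["crucible","frit_a"]+[a+"_"+b for b in("left","middle","right") for a in("pivot","grip","place")]: print(q,find(q,p,W))
cv2.imwrite("pics/w2.png",cv2.resize(p["pixels"],(800,600),interpolation=cv2.INTER_CUBIC))
```

```text
3.35 [440.77465646 347.02416916 235.12438574] [-4.14197113e-01 -3.11360007e+00  4.21261829e-04] 17.436009852743027 [ 0.6   0.3   1.45  0.    1.39 -0.7 ]
[358.93030478 368.60814953 414.95689152]
crucible [([490.5, 259.2, 151.8], 0.92), ([428.2, 465.8, -1.4], 0.83)]
frit_a [([422.6, 210.8, 153.4], 0.75), ([570.8, 316.7, 155.1], 0.74)]
pivot_left []
grip_left [([564.4, 379.7, 111.4], 0.6)]
place_left []
pivot_middle [([469.9, 296.2, 124.6], 0.7)]
grip_middle [([470.9, 328.0, 106.4], 0.79)]
place_middle []
pivot_right [([396.1, 246.3, 123.7], 0.84)]
grip_right [([390.2, 273.5, 105.6], 0.88)]
place_right []
```

View pics/w2.png

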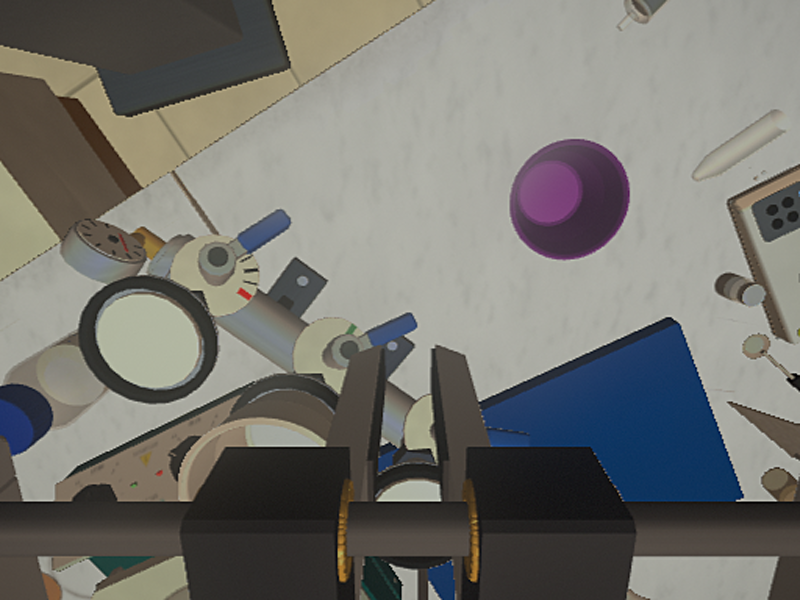

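The wrist view (800x600) shows the right valve at (215,258) with its lever tip at (280,220). The middle valve is at (345,348) with its tip at (410,322). The white crucible at (260,450) is behind the fingers and the purple cup is at (570,200). Next I fit the manifold model to all the readings.

```bash
cat > model.py <<'E'
import numpy as np
from scipy.optimize import least_squares
c36,s36=np.cos(np.radians(36)),np.sin(np.radians(36))
Y={"left":92,"middle":0,"right":-92}
def w(P,xm,ym): # manifold->world xy
    c,s=np.cos(P[2]),np.sin(P[2]); return np.array([P[0]+s*xm+c*ym, P[1]-c*xm+s*ym])
def lev(P,v,th,r,off=0): # point on lever at radius r, 'off' mm to the +theta side (in plane)
    a=r*np.cos(th)-off*np.sin(th); b=r*np.sin(th)+off*np.cos(th)
    return np.append(w(P,P[3]-c36*b,Y[v]+a),120-s36*b)
D=[("place","left",573.5,312),("place","left",570.3,310.1),("place","left",570,316.7),("place","middle",498,261.7),("place","middle",501,260.1),("place","middle",501.1,262.6),
("place","right",424.8,207.1),("place","right",423.9,204.2),("place","right",423,208),
("pivot","left",548.5,353.9),("pivot","middle",470.7,300.3),("pivot","middle",471.4,300.4),("pivot","middle",469.9,296.2),("pivot","right",397.1,244.7),("pivot","right",397.3,242.2),("pivot","right",396.1,246.3),
("grip","left",566.2,381.9),("grip","left",564.4,379.7),("grip","middle",472.5,327.2),("grip","middle",475.2,329.7),("grip","middle",470.9,328),
("grip","right",391.2,270),("grip","right",386.6,267.1),("grip","right",390.2,273.5)]
V=["left","middle","right"]
def res(P):
    o=[]
    for k,v,x,y in D:
        m=w(P,0,Y[v]) if k=="place" else lev(P,v,P[4+V.index(v)],0 if k=="pivot" else 34)[:2]
        o+=list(m-[x,y])
    return o
S=least_squares(res,[499,262,.63,-48,.46,.96,1.31],loss="soft_l1",f_scale=2)
P=S.x
if __name__=="__main__": print(P.round(3),np.round(S.fun,1))
E
python3 model.py
python3 - <<'E'
from h import *; from model import *
p,W=shot("wrist"); im=cv2.resize(p["pixels"],(800,600),interpolation=cv2.INTER_CUBIC)
s=800/512
for v,t in zip(V,P[4:]):
    for r in (0,16,34,50):
        u=np.array(proj(lev(P,v,t,r),p,W))*s; cv2.circle(im,tuple(int(a) for a in u),3,(0,0,255),-1)
cv2.imwrite("pics/w3.png",cv2.resize(im[180:520,130:530],(800,600)))
print(robot.sense()["width"])
E
```

```text
[ 4.98727e+02  2.60958e+02  6.31000e-01 -4.67690e+01  3.83000e-01
  9.89000e-01  1.27800e+00] [-0.5  3.2  2.7  5.1  3.  -1.5  0.7 -0.7 -2.3  0.9 -2.4 -1.6 -0.4 -0.4
  0.5  2.5  1.4 -1.3 -3.  -0.9  0.5 -1.6 -0.2 -1.7  1.3  2.5 -0.3 -0.2
 -0.5  2.3  0.7 -1.8 -1.3 -2.   0.5  0.2  0.2  1.1 -2.5 -1.4  1.8  0.3
 -2.   1.5  2.6  4.4 -1.  -2. ]
0.3206433050151286
```

View pics/w3.png

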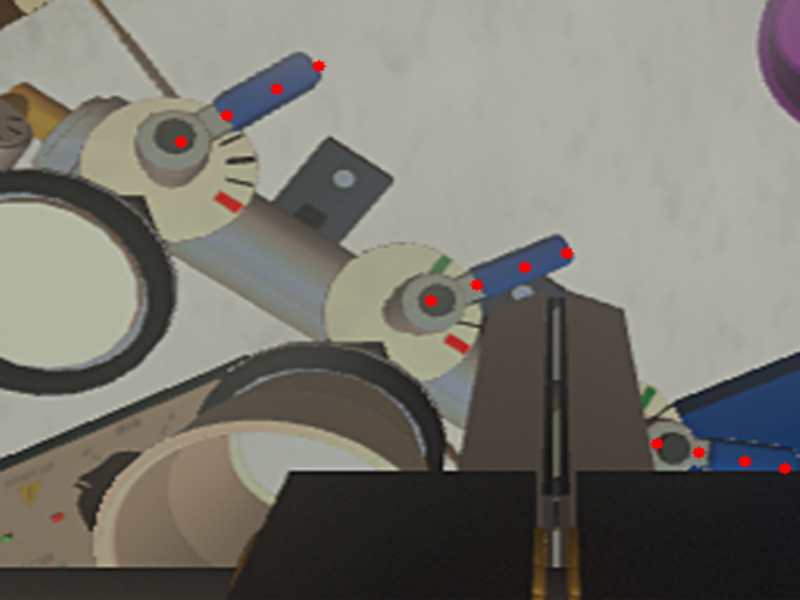

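```bash
cat > plan.py <<'E'
from h import *; from model import *
def tcp_for(v,th,r,yaw,gap=0,d=4,hw=7):
    """TCP target with pusher corner touching the +theta side at radius r"""
    c=lev(P,v,th,r); l=(lev(P,v,th,40)-lev(P,v,th,0))[:2]; l/=np.linalg.norm(l)
    n=np.array([-l[1],l[0]]) # +theta side
    tx=np.array([-np.sin(yaw-np.pi),np.cos(yaw-np.pi)])@np.array([[0,1],[-1,0]]) # placeholder
    ty=np.array([np.cos(yaw),np.sin(yaw)]); tx=np.array([-ty[1],ty[0]])
    corner=-(8*np.sign(n@tx)*tx*(abs(n@tx)>.05)+12.5*np.sign(n@ty)*ty*(abs(n@ty)>.05))
    p=c[:2]+n*(hw+gap)-corner
    return np.append(p,c[2]-d)
def tool(p0,rot,p): return R.from_rotvec(rot).inv().apply(np.asarray(p)-p0).round(1)
E
python3 - <<'E'
from plan import *
s=robot.sense();M=R.from_rotvec(s["orientation"]).as_matrix();yaw=np.arctan2(M[1,1],M[0,1]);print(np.degrees(yaw),M.round(3).tolist(),s["position"].round(1))
for th,g in ((1.3,20),(1.3,0),(.6,0),(.3,0),(.1,0),(0,0),(-.2,0)):
    p=tcp_for("right",th,38,yaw,g); 
    cr=(M.T@(np.append(w(P,0,0),0)-np.append(p[:2],0)))[:2]; cl=np.hypot(*np.maximum(np.abs(cr)-[37.5,88.5],0))-41.5
    print(th,g,p.round(1),"tool",tool(s["position"],s["orientation"],p),"clear",cl.round(1))
E
```

```text
74.95367992599779 [[-0.966, 0.26, 0.0], [0.26, 0.966, -0.0], [-0.0, -0.0, -1.0]] [440.3 347.6 235.5]
1.3 20 [350.8 256.4  94.5] tool [  62.8 -111.3  141. ] clear 62.7
1.3 0 [369.9 262.3  94.5] tool [  45.9 -100.6  141. ] clear 45.7
0.6 0 [401.1 294.1 103.4] tool [ 24.  -61.8 132.1] clear 23.9
0.3 0 [411.  291.9 109.4] tool [ 13.9 -61.4 126.1] clear 13.8
0.1 0 [416.5 288.7 113.8] tool [  7.7 -63.  121.7] clear 7.6
0 0 [418.9 286.7 116. ] tool [  4.9 -64.4 119.5] clear 4.7
-0.2 0 [422.9 281.9 120.4] tool [ -0.2 -67.9 115. ] clear -0.3
```

Call:
arm_command([
  {"tx": 0.022, "ty": -0.04, "tz": 0, "twist": 0, "fingers": 0},
  {"tx": 0.044, "ty": -0.08, "tz": 0, "twist": 0, "fingers": 0},
  {"tx": 0.063, "ty": -0.111, "tz": 0, "twist": 0, "fingers": 0},
  {"tx": 0.063, "ty": -0.111, "tz": 0.04, "twist": 0, "fingers": 0},
  {"tx": 0.063, "ty": -0.111, "tz": 0.08, "twist": 0, "fingers": 0},
  {"tx": 0.063, "ty": -0.111, "tz": 0.12, "twist": 0, "fingers": 0},
  {"tx": 0.063, "ty": -0.111, "tz": 0.14, "twist": 0, "fingers": 0},
  {"tx": 0.063, "ty": -0.111, "tz": 0.14, "twist": 0, "fingers": 0},
  {"tx": 0.063, "ty": -0.111, "tz": 0.14, "twist": 0, "fingers": 0},
  {"tx": 0.063, "ty": -0.111, "tz": 0.14, "twist": 0, "fingers": 0},
])

```text
t: 5.0
position: [351.4, 257.1, 96.9]
orientation: [0.411, 3.113, 0.002]
ft_force: [-0.1, -0.3, 0.0]
width: 0.4
grasp_force: 0.0
```

```bash
cat > pl.py <<'E'
import sys
from plan import *
v=sys.argv[1]; s=robot.sense();M=R.from_rotvec(s["orientation"]).as_matrix();yaw=np.arctan2(M[1,1],M[0,1])
print(s["t"],s["position"].round(1),s["ft_force"].round(1),np.degrees(yaw).round(1))
for th in map(float,sys.argv[2:]):
    p=tcp_for(v,th,38,yaw); cr=(M.T@(np.append(w(P,0,0),0)-np.append(p[:2],0)))[:2]
    print(th,"tool",tool(s["position"],s["orientation"],p),"clear",(np.hypot(*np.maximum(np.abs(cr)-[37.5,88.5],0))-41.5).round(1))
E
python3 pl.py right 1.3 1.1 .9 .8 .7 .6 .5 .4 .3
```

```text
5.0 [351.4 257.1  96.9] [-0.1 -0.3  0. ] 74.9
1.3 tool [-16.5   9.8   2.4] clear 45.7
1.1 tool [-22.   15.4   0.8] clear 40.3
0.9 tool [-28.2  19.8  -1.6] clear 34.0
0.8 tool [-31.6  33.9  -3. ] clear 30.7
0.7 tool [-35.   47.7  -4.6] clear 27.3
0.6 tool [-38.4  48.6  -6.4] clear 23.9
0.5 tool [-41.8  49.1  -8.3] clear 20.5
0.4 tool [-45.2  49.3 -10.3] clear 17.1
0.3 tool [-48.5  49.  -12.4] clear 13.8
```

Call:
arm_command([
  {"tx": -0.0165, "ty": 0.0098, "tz": 0.001, "twist": 0, "fingers": 0},
  {"tx": -0.0193, "ty": 0.013, "tz": 0.001, "twist": 0, "fingers": 0},
  {"tx": -0.022, "ty": 0.016, "tz": 0, "twist": 0, "fingers": 0},
  {"tx": -0.025, "ty": 0.019, "tz": -0.001, "twist": 0, "fingers": 0},
  {"tx": -0.028, "ty": 0.024, "tz": -0.002, "twist": 0, "fingers": 0},
  {"tx": -0.0315, "ty": 0.034, "tz": -0.003, "twist": 0, "fingers": 0},
  {"tx": -0.035, "ty": 0.044, "tz": -0.0046, "twist": 0, "fingers": 0},
  {"tx": -0.0384, "ty": 0.048, "tz": -0.0064, "twist": 0, "fingers": 0},
  {"tx": -0.0418, "ty": 0.049, "tz": -0.0083, "twist": 0, "fingers": 0},
  {"tx": -0.0418, "ty": 0.049, "tz": -0.0083, "twist": 0, "fingers": 0},
])

```text
t: 6.0
position: [403.3, 293.4, 104.3]
orientation: [-0.412, -3.113, -0.0]
ft_force: [-5.0, 1.8, -2.4]
width: 0.2
grasp_force: 2.4
```

```bash
python3 pl.py right .5 .4 .35 .3 .25 .2 .15 .1 .05 0
python3 - <<'E'
from h import *
for n in ("wrist","top"):
    p,W=shot(n); print(n,find("grip_right",p,W),find("pivot_right",p,W))
    if n=="wrist": cv2.imwrite("pics/w4.png",cv2.resize(p["pixels"],(800,600),interpolation=cv2.INTER_CUBIC))
E
```

```text
6.0 [403.3 293.4 104.3] [-5.   1.8 -2.4] 74.9
0.5 tool [-1.1  0.7 -1. ] clear 20.5
0.4 tool [-4.5  0.8 -3. ] clear 17.1
0.35 tool [-6.2  0.7 -4. ] clear 15.4
0.3 tool [-7.8  0.5 -5.1] clear 13.8
0.25 tool [-9.4  0.3 -6.2] clear 12.2
0.2 tool [-11.   -0.1  -7.3] clear 10.6
0.15 tool [-12.5  -0.5  -8.4] clear 9.1
0.1 tool [-14.   -1.1  -9.5] clear 7.6
0.05 tool [-15.4  -1.7 -10.6] clear 6.1
0.0 tool [-16.8  -2.4 -11.7] clear 4.7
wrist [([416.3, 273.9, 112.2], 0.77)] [([397.6, 242.4, 124.9], 0.62)]
top [] []
```

View pics/w4.png

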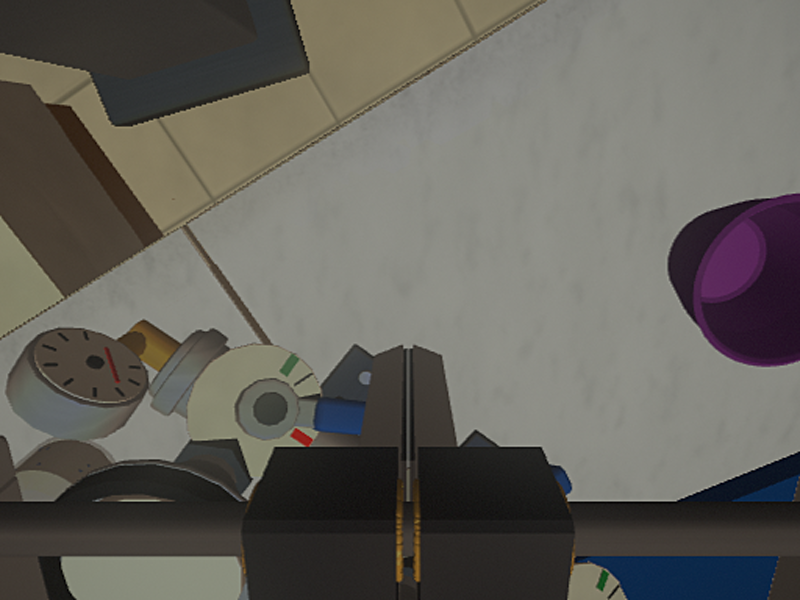

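The lever is moving: in the wrist view it now lies at (340,415), about 0.5 rad. I'll push on to about 0.25, then go in small steps while feeling the force.

Call:
arm_command([
  {"tx": -0.002, "ty": 0.0007, "tz": -0.0015, "twist": 0, "fingers": 0},
  {"tx": -0.0045, "ty": 0.0008, "tz": -0.003, "twist": 0, "fingers": 0},
  {"tx": -0.0062, "ty": 0.0007, "tz": -0.004, "twist": 0, "fingers": 0},
  {"tx": -0.0078, "ty": 0.0005, "tz": -0.005, "twist": 0, "fingers": 0},
  {"tx": -0.0094, "ty": 0.0003, "tz": -0.0062, "twist": 0, "fingers": 0},
  {"tx": -0.0094, "ty": 0.0003, "tz": -0.0062, "twist": 0, "fingers": 0},
  {"tx": -0.0094, "ty": 0.0003, "tz": -0.0062, "twist": 0, "fingers": 0},
  {"tx": -0.0094, "ty": 0.0003, "tz": -0.0062, "twist": 0, "fingers": 0},
  {"tx": -0.0094, "ty": 0.0003, "tz": -0.0062, "twist": 0, "fingers": 0},
  {"tx": -0.0094, "ty": 0.0003, "tz": -0.0062, "twist": 0, "fingers": 0},
])

```text
t: 7.3
position: [412.3, 291.2, 110.3]
orientation: [-0.412, -3.114, -0.0]
ft_force: [-6.0, 0.9, -1.2]
width: 0.5
grasp_force: 2.4
```

```bash
cat > fs.py <<'E'
import sys
from plan import *
# tangential force / torque-based feel: project force on the -theta tangent, r estimated
s=robot.sense();v,th=sys.argv[1],float(sys.argv[2])
t=lev(P,v,th,38)-lev(P,v,th+.01,38); t/=np.linalg.norm(t)
f=-s["ft_force"]; print(s["t"],"F",f.round(2),"|F|",np.linalg.norm(f).round(2),"tang",(f@t).round(2),"pos",s["position"].round(2))
E
python3 fs.py right .25; python3 pl.py right .25 .2 .15 .1 .05 0 -.05 -.1
python3 - <<'E'
from h import *
p,W=shot("wrist"); print(find("grip_right",p,W))
E
```

```text
7.3 F [ 6.   -0.91  1.25] |F| 6.2 tang 5.14 pos [412.29 291.18 110.33]
7.3 [412.3 291.2 110.3] [-6.   0.9 -1.2] 74.9
0.25 tool [-0.1  0.  -0.1] clear 12.2
0.2 tool [-1.7 -0.3 -1.2] clear 10.6
0.15 tool [-3.2 -0.8 -2.3] clear 9.1
0.1 tool [-4.7 -1.3 -3.4] clear 7.6
0.05 tool [-6.2 -1.9 -4.6] clear 6.1
0.0 tool [-7.6 -2.6 -5.7] clear 4.7
-0.05 tool [-8.9 -3.4 -6.8] clear 3.4
-0.1 tool [-10.2  -4.2  -7.9] clear 2.1
[([420.3, 269.2, 122.2], 0.77)]
```

Call:
arm_command([
  {"tx": -0.0008, "ty": -0.0001, "tz": -0.0006, "twist": 0, "fingers": 0},
  {"tx": -0.0016, "ty": -0.0003, "tz": -0.0012, "twist": 0, "fingers": 0},
  {"tx": -0.0016, "ty": -0.0003, "tz": -0.0012, "twist": 0, "fingers": 0},
  {"tx": -0.0016, "ty": -0.0003, "tz": -0.0012, "twist": 0, "fingers": 0},
  {"tx": -0.0016, "ty": -0.0003, "tz": -0.0012, "twist": 0, "fingers": 0},
  {"tx": -0.0016, "ty": -0.0003, "tz": -0.0012, "twist": 0, "fingers": 0},
  {"tx": -0.0016, "ty": -0.0003, "tz": -0.0012, "twist": 0, "fingers": 0},
  {"tx": -0.0016, "ty": -0.0003, "tz": -0.0012, "twist": 0, "fingers": 0},
  {"tx": -0.0016, "ty": -0.0003, "tz": -0.0012, "twist": 0, "fingers": 0},
  {"tx": -0.0016, "ty": -0.0003, "tz": -0.0012, "twist": 0, "fingers": 0},
])

```text
t: 8.4
position: [413.7, 290.5, 111.5]
orientation: [-0.411, -3.113, -0.0]
ft_force: [-4.9, 2.2, -2.7]
width: 0.4
grasp_force: 2.6
```

```bash
python3 fs.py right .2
```

```text
8.4 F [ 4.86 -2.23  2.68] |F| 5.99 tang 5.78 pos [413.7  290.5  111.51]
```

Call:
arm_command([
  {"tx": -0.0008, "ty": -0.0002, "tz": -0.0006, "twist": 0, "fingers": 0},
  {"tx": -0.0017, "ty": -0.0005, "tz": -0.0012, "twist": 0, "fingers": 0},
  {"tx": -0.0017, "ty": -0.0005, "tz": -0.0012, "twist": 0, "fingers": 0},
  {"tx": -0.0017, "ty": -0.0005, "tz": -0.0012, "twist": 0, "fingers": 0},
  {"tx": -0.0017, "ty": -0.0005, "tz": -0.0012, "twist": 0, "fingers": 0},
  {"tx": -0.0017, "ty": -0.0005, "tz": -0.0012, "twist": 0, "fingers": 0},
  {"tx": -0.0017, "ty": -0.0005, "tz": -0.0012, "twist": 0, "fingers": 0},
  {"tx": -0.0017, "ty": -0.0005, "tz": -0.0012, "twist": 0, "fingers": 0},
  {"tx": -0.0017, "ty": -0.0005, "tz": -0.0012, "twist": 0, "fingers": 0},
  {"tx": -0.0017, "ty": -0.0005, "tz": -0.0012, "twist": 0, "fingers": 0},
])

```text
t: 9.4
position: [415.2, 289.6, 112.7]
orientation: [-0.411, -3.113, -0.0]
ft_force: [-5.6, 1.5, -2.0]
width: 0.8
grasp_force: 2.6
```

```bash
python3 fs.py right .15
```

```text
9.4 F [ 5.61 -1.46  2.04] |F| 6.15 tang 5.34 pos [415.19 289.59 112.68]
```

Call:
arm_command([
  {"tx": -0.0008, "ty": -0.0003, "tz": -0.0006, "twist": 0, "fingers": 0},
  {"tx": -0.0016, "ty": -0.0006, "tz": -0.0012, "twist": 0, "fingers": 0},
  {"tx": -0.0016, "ty": -0.0006, "tz": -0.0012, "twist": 0, "fingers": 0},
  {"tx": -0.0016, "ty": -0.0006, "tz": -0.0012, "twist": 0, "fingers": 0},
  {"tx": -0.0016, "ty": -0.0006, "tz": -0.0012, "twist": 0, "fingers": 0},
  {"tx": -0.0016, "ty": -0.0006, "tz": -0.0012, "twist": 0, "fingers": 0},
  {"tx": -0.0016, "ty": -0.0006, "tz": -0.0012, "twist": 0, "fingers": 0},
  {"tx": -0.0016, "ty": -0.0006, "tz": -0.0012, "twist": 0, "fingers": 0},
  {"tx": -0.0016, "ty": -0.0006, "tz": -0.0012, "twist": 0, "fingers": 0},
  {"tx": -0.0016, "ty": -0.0006, "tz": -0.0012, "twist": 0, "fingers": 0},
])

```text
t: 10.4
position: [416.6, 288.6, 113.9]
orientation: [-0.412, -3.113, -0.0]
ft_force: [-4.8, 2.4, -1.6]
width: 0.5
grasp_force: 2.8
```

```bash
python3 fs.py right .1
```

```text
10.4 F [ 4.75 -2.37  1.61] |F| 5.55 tang 5.0 pos [416.57 288.65 113.87]
```

Call:
arm_command([
  {"tx": -0.0008, "ty": -0.0004, "tz": -0.0006, "twist": 0, "fingers": 0},
  {"tx": -0.0015, "ty": -0.0007, "tz": -0.0012, "twist": 0, "fingers": 0},
  {"tx": -0.0015, "ty": -0.0007, "tz": -0.0012, "twist": 0, "fingers": 0},
  {"tx": -0.0015, "ty": -0.0007, "tz": -0.0012, "twist": 0, "fingers": 0},
  {"tx": -0.0015, "ty": -0.0007, "tz": -0.0012, "twist": 0, "fingers": 0},
  {"tx": -0.0015, "ty": -0.0007, "tz": -0.0012, "twist": 0, "fingers": 0},
  {"tx": -0.0015, "ty": -0.0007, "tz": -0.0012, "twist": 0, "fingers": 0},
  {"tx": -0.0015, "ty": -0.0007, "tz": -0.0012, "twist": 0, "fingers": 0},
  {"tx": -0.0015, "ty": -0.0007, "tz": -0.0012, "twist": 0, "fingers": 0},
  {"tx": -0.0015, "ty": -0.0007, "tz": -0.0012, "twist": 0, "fingers": 0},
])

```text
t: 11.4
position: [418.5, 287.9, 116.0]
orientation: [0.411, 3.114, 0.002]
ft_force: [-4.7, 2.2, 4.0]
width: 0.4
grasp_force: 3.3
```

```bash
python3 fs.py right .05
```

```text
11.4 F [ 4.7  -2.22 -3.99] |F| 6.55 tang 1.48 pos [418.53 287.9  116.  ]
```

The force has swung to an upward push on the tip, so the finger is riding over the sleeve's upper edge. I'll back off, shift toward the pivot, drop 4 mm and engage again.

Call:
arm_command([
  {"tx": 0.005, "ty": 0.004, "tz": 0, "twist": 0, "fingers": 0},
  {"tx": 0.01, "ty": -0.002, "tz": 0, "twist": 0, "fingers": 0},
  {"tx": 0.01, "ty": -0.002, "tz": 0.004, "twist": 0, "fingers": 0},
  {"tx": 0.01, "ty": -0.002, "tz": 0.004, "twist": 0, "fingers": 0},
  {"tx": 0.009, "ty": -0.003, "tz": 0.004, "twist": 0, "fingers": 0},
  {"tx": 0.008, "ty": -0.004, "tz": 0.004, "twist": 0, "fingers": 0},
  {"tx": 0.007, "ty": -0.005, "tz": 0.004, "twist": 0, "fingers": 0},
  {"tx": 0.006, "ty": -0.0055, "tz": 0.004, "twist": 0, "fingers": 0},
  {"tx": 0.005, "ty": -0.006, "tz": 0.004, "twist": 0, "fingers": 0},
  {"tx": 0.005, "ty": -0.006, "tz": 0.004, "twist": 0, "fingers": 0},
])

```text
t: 12.4
position: [411.7, 283.3, 110.7]
orientation: [-0.412, -3.113, -0.001]
ft_force: [-4.6, 6.0, -0.1]
width: 0.5
grasp_force: 3.6
```

```bash
python3 fs.py right .05
python3 - <<'E'
from h import *
p,W=shot("wrist"); print(find("grip_right",p,W),find("pivot_right",p,W))
cv2.imwrite("pics/w5.png",cv2.resize(p["pixels"][200:350,100:300],(800,600),interpolation=cv2.INTER_CUBIC))
E
```

```text
12.4 F [ 4.65 -6.04  0.08] |F| 7.62 tang 6.21 pos [411.73 283.25 110.67]
[([423.2, 266.2, 123.0], 0.7)] [([398.4, 245.4, 125.4], 0.67)]
```

View pics/w5.png

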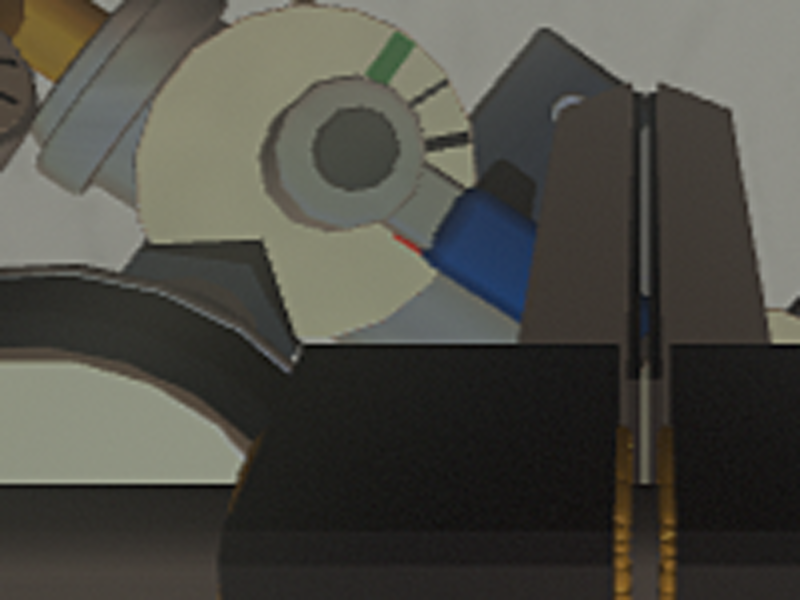

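The wrist crop shows the lever over the red mark (410,245), so the valve is close to 0, and the finger is on the sleeve at (530,230). I'll continue in small steps.

Call:
arm_command([
  {"tx": -0.0005, "ty": -0.0004, "tz": -0.0004, "twist": 0, "fingers": 0},
  {"tx": -0.001, "ty": -0.0008, "tz": -0.0008, "twist": 0, "fingers": 0},
  {"tx": -0.001, "ty": -0.0008, "tz": -0.0008, "twist": 0, "fingers": 0},
  {"tx": -0.001, "ty": -0.0008, "tz": -0.0008, "twist": 0, "fingers": 0},
  {"tx": -0.001, "ty": -0.0008, "tz": -0.0008, "twist": 0, "fingers": 0},
  {"tx": -0.001, "ty": -0.0008, "tz": -0.0008, "twist": 0, "fingers": 0},
  {"tx": -0.001, "ty": -0.0008, "tz": -0.0008, "twist": 0, "fingers": 0},
  {"tx": -0.001, "ty": -0.0008, "tz": -0.0008, "twist": 0, "fingers": 0},
  {"tx": -0.001, "ty": -0.0008, "tz": -0.0008, "twist": 0, "fingers": 0},
  {"tx": -0.001, "ty": -0.0008, "tz": -0.0008, "twist": 0, "fingers": 0},
])

```text
t: 13.55
position: [412.1, 282.7, 111.2]
orientation: [-0.411, -3.112, -0.002]
ft_force: [-6.2, 9.7, -1.8]
width: 0.3
grasp_force: 5.7
```

```bash
python3 fs.py right .03
```

```text
13.55 F [ 6.21 -9.72  1.85] |F| 11.68 tang 10.37 pos [412.06 282.66 111.18]
```

Call:
arm_command([
  {"tx": -0.0005, "ty": -0.0004, "tz": -0.0004, "twist": 0, "fingers": 0},
  {"tx": -0.001, "ty": -0.0008, "tz": -0.0008, "twist": 0, "fingers": 0},
  {"tx": -0.001, "ty": -0.0008, "tz": -0.0008, "twist": 0, "fingers": 0},
  {"tx": -0.001, "ty": -0.0008, "tz": -0.0008, "twist": 0, "fingers": 0},
  {"tx": -0.001, "ty": -0.0008, "tz": -0.0008, "twist": 0, "fingers": 0},
  {"tx": -0.001, "ty": -0.0008, "tz": -0.0008, "twist": 0, "fingers": 0},
  {"tx": -0.001, "ty": -0.0008, "tz": -0.0008, "twist": 0, "fingers": 0},
  {"tx": -0.001, "ty": -0.0008, "tz": -0.0008, "twist": 0, "fingers": 0},
  {"tx": -0.001, "ty": -0.0008, "tz": -0.0008, "twist": 0, "fingers": 0},
  {"tx": -0.001, "ty": -0.0008, "tz": -0.0008, "twist": 0, "fingers": 0},
])

```text
t: 14.55
position: [412.7, 281.9, 111.9]
orientation: [-0.411, -3.112, -0.003]
ft_force: [-6.7, 11.3, -4.5]
width: 0.4
grasp_force: 6.7
```

```bash
python3 fs.py right .0
```

```text
14.55 F [  6.7  -11.26   4.54] |F| 13.86 tang 13.21 pos [412.74 281.91 111.92]
```

Call:
arm_command([
  {"tx": -0.0005, "ty": -0.0004, "tz": -0.0004, "twist": 0, "fingers": 0},
  {"tx": -0.001, "ty": -0.0008, "tz": -0.0008, "twist": 0, "fingers": 0},
  {"tx": -0.001, "ty": -0.0008, "tz": -0.0008, "twist": 0, "fingers": 0},
  {"tx": -0.001, "ty": -0.0008, "tz": -0.0008, "twist": 0, "fingers": 0},
  {"tx": -0.001, "ty": -0.0008, "tz": -0.0008, "twist": 0, "fingers": 0},
  {"tx": -0.001, "ty": -0.0008, "tz": -0.0008, "twist": 0, "fingers": 0},
  {"tx": -0.001, "ty": -0.0008, "tz": -0.0008, "twist": 0, "fingers": 0},
  {"tx": -0.001, "ty": -0.0008, "tz": -0.0008, "twist": 0, "fingers": 0},
  {"tx": -0.001, "ty": -0.0008, "tz": -0.0008, "twist": 0, "fingers": 0},
  {"tx": -0.001, "ty": -0.0008, "tz": -0.0008, "twist": 0, "fingers": 0},
])

```text
t: 15.55
position: [413.4, 281.1, 112.6]
orientation: [-0.411, -3.112, -0.003]
ft_force: [-7.3, 14.4, -5.2]
width: 0.3
grasp_force: 7.8
```

```bash
python3 fs.py right -.03
```

```text
15.55 F [  7.29 -14.44   5.17] |F| 16.99 tang 16.02 pos [413.4  281.09 112.62]
```

The force has risen steadily to 16 N at r≈31 mm, which I estimate as about 0.065 rad of squeeze, so the right valve is snug. Now I'll back off and move to the middle valve.

Call:
arm_command([
  {"tx": 0.012, "ty": 0.01, "tz": 0, "twist": 0, "fingers": 0},
  {"tx": 0.04, "ty": 0.03, "tz": -0.02, "twist": 0, "fingers": 0},
  {"tx": 0.04, "ty": 0.05, "tz": -0.06, "twist": 0.04, "fingers": 0},
  {"tx": 0.04, "ty": 0.06, "tz": -0.08, "twist": 0.08, "fingers": 0},
  {"tx": 0.04, "ty": 0.07, "tz": -0.08, "twist": 0.12, "fingers": 0},
  {"tx": 0.04, "ty": 0.08, "tz": -0.08, "twist": 0.16, "fingers": 0},
  {"tx": 0.04, "ty": 0.08, "tz": -0.08, "twist": 0.2, "fingers": 0},
  {"tx": 0.04, "ty": 0.08, "tz": -0.08, "twist": 0.217, "fingers": 0},
  {"tx": 0.04, "ty": 0.08, "tz": -0.08, "twist": 0.217, "fingers": 0},
  {"tx": 0.04, "ty": 0.08, "tz": -0.08, "twist": 0.217, "fingers": 0},
])

```text
t: 16.55
position: [396.7, 367.3, 193.1]
orientation: [1.427, 2.799, -0.0]
ft_force: [0.4, 0.1, 0.1]
width: 0.3
grasp_force: 0.0
```

```bash
python3 pl.py middle 1.3 1.2 1.1 1 .9 .85 .8 .75
python3 - <<'E'
from h import *
for n in ("wrist","top"):
    p,W=shot(n)
    for q in ("grip_middle","pivot_middle","grip_right","pivot_right","grip_left","pivot_left"): print(n,q,find(q,p,W))
E
```

```text
16.55 [396.7 367.3 193.1] [0.4 0.1 0.1] 36.0
1.3 tool [-59.3  10.9  98.7] clear 7.7
1.2 tool [-59.5  14.8  98. ] clear 7.5
1.1 tool [-60.   18.7  97.1] clear 6.9
1.0 tool [-60.9  22.4  95.9] clear 6.0
0.9 tool [-62.2  26.   94.6] clear 4.8
0.85 tool [-62.9  27.7  93.9] clear 4.1
0.8 tool [-63.7  29.4  93.2] clear 3.3
0.75 tool [-64.6  31.   92.4] clear 2.4
wrist grip_middle [([469.1, 330.5, 107.7], 0.63)]
wrist pivot_middle []
wrist grip_right []
wrist pivot_right []
wrist grip_left [([563.6, 382.2, 114.0], 0.71)]
wrist pivot_left [([545.6, 355.1, 125.1], 0.75), ([470.1, 327.3, 107.7], 0.52)]
top grip_middle [([473.4, 329.0, 105.6], 0.64), ([688.8, -113.2, 0.2], 0.32)]
top pivot_middle [([474.9, 300.4, 120.6], 0.62), ([476.5, 329.7, 107.0], 0.57)]
top grip_right [([424.1, 263.6, 125.5], 0.48), ([501.6, 261.8, 154.9], 0.2)]
top pivot_right [([398.5, 243.3, 125.9], 0.55)]
top grip_left [([563.6, 382.5, 114.6], 0.59)]
top pivot_left [([551.7, 353.3, 124.2], 0.58), ([564.1, 382.4, 113.0], 0.52), ([497.4, 264.9, 150.8], 0.36)]
```

Run:
```python
from plan import *
s=robot.sense();yaw=np.radians(23)
ty=np.array([np.cos(yaw),np.sin(yaw)]); tx=np.array([-ty[1],ty[0]]); cw=w(P,0,0)
for th,g in ((1.3,10),(1.2,0),(1.1,0),(1,0),(.9,0),(.8,0),(.75,0),(.7,0)):
    p=tcp_for("middle",th,38,yaw,g,d=5); d=cw-p[:2]; cl=np.hypot(*np.maximum(np.abs([d@tx,d@ty])-[37.5,88.5],0))-41.5
    print(th,p.round(1),tool(s["position"],s["orientation"],p),cl.round(1))
```

```text
1.3 [431.  326.1  93.5] [-53.6   3.7  99.7] 7.4
1.2 [443.9 331.2  94.2] [-57.   17.1  99. ] 7.1
1.1 [447.3 333.   95.1] [-57.5  20.9  98.1] 7.4
1 [450.9 334.5  96.2] [-58.4  24.7  96.9] 7.4
0.9 [454.5 335.6  97.5] [-59.6  28.2  95.6] 7.0
0.8 [458.1 336.3  99. ] [-61.2  31.6  94.2] 6.3
0.75 [459.9 336.6  99.8] [-62.1  33.2  93.4] 5.8
0.7 [461.7 336.7 100.6] [-63.   34.8  92.5] 5.2
```

Call:
arm_command([
  {"tx": -0.02, "ty": 0.002, "tz": 0, "twist": 0.04, "fingers": 0},
  {"tx": -0.054, "ty": 0.004, "tz": 0, "twist": 0.072, "fingers": 0},
  {"tx": -0.054, "ty": 0.004, "tz": 0, "twist": 0.072, "fingers": 0},
  {"tx": -0.054, "ty": 0.004, "tz": 0.035, "twist": 0.072, "fingers": 0},
  {"tx": -0.054, "ty": 0.004, "tz": 0.07, "twist": 0.072, "fingers": 0},
  {"tx": -0.054, "ty": 0.004, "tz": 0.1, "twist": 0.072, "fingers": 0},
  {"tx": -0.054, "ty": 0.004, "tz": 0.1, "twist": 0.072, "fingers": 0},
  {"tx": -0.057, "ty": 0.017, "tz": 0.099, "twist": 0.072, "fingers": 0},
  {"tx": -0.0584, "ty": 0.0247, "tz": 0.097, "twist": 0.072, "fingers": 0},
  {"tx": -0.0584, "ty": 0.0247, "tz": 0.097, "twist": 0.072, "fingers": 0},
])

```text
t: 18.25
position: [451.3, 335.1, 97.4]
orientation: [-1.735, -2.619, -0.001]
ft_force: [-2.1, 0.3, 1.3]
width: 0.5
grasp_force: 1.0
```

```bash
python3 fs.py middle 1
python3 - <<'E'
from plan import *
s=robot.sense();M=R.from_rotvec(s["orientation"]).as_matrix();yaw=np.arctan2(M[1,1],M[0,1]);print(np.degrees(yaw))
for th in (1,.9,.85,.8,.75,.7): print(th,tool(s["position"],s["orientation"],tcp_for("middle",th,38,yaw,0,d=5)))
for n in("wrist","top"):
    p,W=shot(n); print(find("grip_middle",p,W),find("pivot_middle",p,W))
E
```

```text
18.25 F [ 2.06 -0.3  -1.27] |F| 2.43 tang 1.49 pos [451.29 335.12  97.35]
22.942238588589923
1 [-0.4 -0.6  1.1]
0.9 [-0.8  3.1 -0.2]
0.85 [-1.1  5.  -0.9]
0.8 [-1.5  6.8 -1.6]
0.75 [-2.   8.5 -2.4]
0.7 [-2.6 10.2 -3.3]
[([473.5, 328.9, 112.3], 0.9)] [([470.2, 295.7, 124.4], 0.61)]
[] [([574.0, 315.3, 152.4], 0.41)]
```

Call:
arm_command([
  {"tx": -0.0006, "ty": 0.001, "tz": 0.001, "twist": 0, "fingers": 0},
  {"tx": -0.0008, "ty": 0.003, "tz": 0, "twist": 0, "fingers": 0},
  {"tx": -0.001, "ty": 0.004, "tz": -0.0005, "twist": 0, "fingers": 0},
  {"tx": -0.0012, "ty": 0.0055, "tz": -0.001, "twist": 0, "fingers": 0},
  {"tx": -0.0012, "ty": 0.0055, "tz": -0.001, "twist": 0, "fingers": 0},
  {"tx": -0.0012, "ty": 0.0055, "tz": -0.001, "twist": 0, "fingers": 0},
  {"tx": -0.0012, "ty": 0.0055, "tz": -0.001, "twist": 0, "fingers": 0},
  {"tx": -0.0012, "ty": 0.0055, "tz": -0.001, "twist": 0, "fingers": 0},
  {"tx": -0.0012, "ty": 0.0055, "tz": -0.001, "twist": 0, "fingers": 0},
  {"tx": -0.0012, "ty": 0.0055, "tz": -0.001, "twist": 0, "fingers": 0},
])

```text
t: 19.55
position: [455.4, 335.4, 96.8]
orientation: [-1.735, -2.617, 0.003]
ft_force: [-7.3, 1.4, 2.0]
width: 0.2
grasp_force: 3.7
```

```bash
python3 fs.py middle .85
python3 - <<'E'
from plan import *
p,W=shot("wrist"); print(find("grip_middle",p,W),find("pivot_middle",p,W)); u=proj([471,305,120],p,W); print(u)
u=[int(np.clip(u[0],100,412)),int(np.clip(u[1],75,309))]
cv2.imwrite("pics/w6.png",cv2.resize(p["pixels"][u[1]-75:u[1]+75,u[0]-100:u[0]+100],(800,600),interpolation=cv2.INTER_CUBIC))
E
```

```text
19.55 F [ 7.32 -1.42 -1.96] |F| 7.71 tang 5.97 pos [455.44 335.42  96.81]
[([474.6, 327.5, 111.8], 0.9)] [([468.5, 298.5, 122.8], 0.73)]
(np.float64(266.5655966008238), np.float64(307.85549002763776))
```

View pics/w6.png

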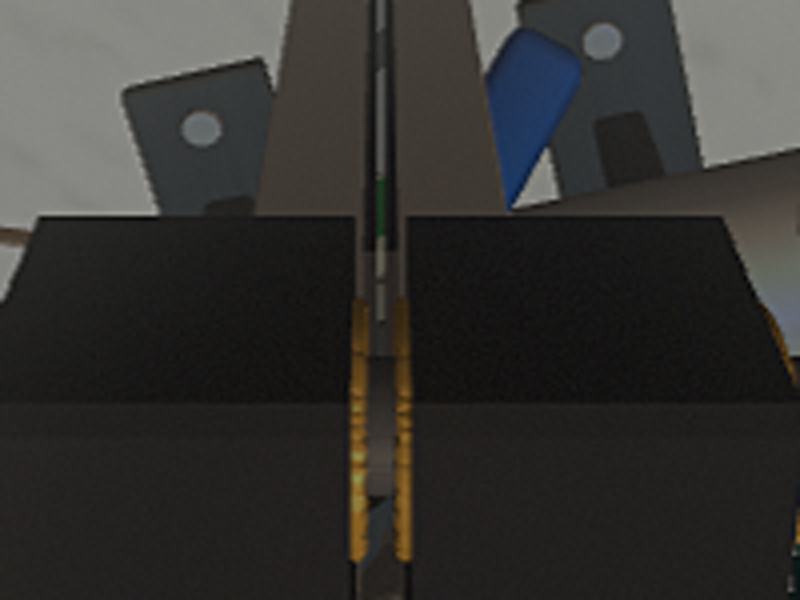

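The crop shows the sleeve tip at (535,90) right of the fingers, with the pivot hidden behind them. I'll push to about nominal 0.79, then back off for a clear measurement.

Call:
arm_command([
  {"tx": -0.0002, "ty": 0.0015, "tz": -0.0008, "twist": 0, "fingers": 0},
  {"tx": -0.0003, "ty": 0.0028, "tz": -0.0015, "twist": 0, "fingers": 0},
  {"tx": -0.0003, "ty": 0.0028, "tz": -0.0015, "twist": 0, "fingers": 0},
  {"tx": -0.0003, "ty": 0.0028, "tz": -0.0015, "twist": 0, "fingers": 0},
  {"tx": -0.0003, "ty": -0.015, "tz": -0.0015, "twist": 0, "fingers": 0},
  {"tx": 0.02, "ty": -0.04, "tz": -0.02, "twist": 0, "fingers": 0},
  {"tx": 0.045, "ty": -0.06, "tz": -0.05, "twist": 0, "fingers": 0},
  {"tx": 0.065, "ty": -0.06, "tz": -0.08, "twist": 0, "fingers": 0},
  {"tx": 0.065, "ty": -0.06, "tz": -0.1, "twist": 0, "fingers": 0},
  {"tx": 0.065, "ty": -0.06, "tz": -0.1, "twist": 0, "fingers": 0},
])

```text
t: 20.7
position: [376.5, 373.0, 199.8]
orientation: [1.734, 2.618, 0.007]
ft_force: [-0.1, 0.8, -0.8]
width: 0.4
grasp_force: 0.0
```

```bash
cat > ang.py <<'E'
import sys
from plan import *
def ang(v,nm="wrist",save=None):
    p,W=shot(nm); print(nm,find("grip_"+v,p,W),find("pivot_"+v,p,W))
    im=cv2.resize(p["pixels"],None,fx=3,fy=3,interpolation=cv2.INTER_CUBIC)
    if save:
        u=np.array(proj(lev(P,v,.785,20),p,W))*3; x,y=[int(max(a,b)) for a,b in zip(u-[200,150],(0,0))]
        for th,c in ((.785,(0,0,255)),):
            for r in range(0,75,6):
                q=np.array(proj(lev(P,v,th,r),p,W))*3; cv2.circle(im,tuple(q.astype(int).tolist()),2,c,-1)
        cv2.imwrite(save,cv2.resize(im[y:y+300,x:x+400],(800,600),interpolation=cv2.INTER_CUBIC)); print("crop",x,y)
if __name__=="__main__": ang(sys.argv[1],save=sys.argv[2]); ang(sys.argv[1],"top")
E
python3 ang.py middle pics/w7.png
```

```text
wrist [([478.5, 330.4, 109.4], 0.61)] [([571.0, 317.5, 153.1], 0.52)]
crop 806 699
top [] [([474.0, 300.0, 126.9], 0.55), ([592.7, -140.2, 0.4], 0.26), ([397.3, 243.3, 121.5], 0.17)]
```

View pics/w7.png

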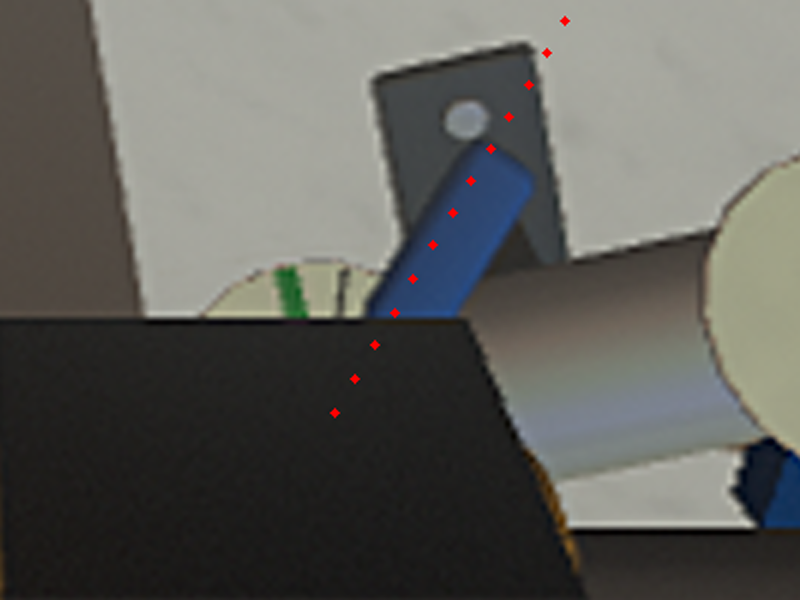

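The sleeve (edges (365,310) to (475,140) and (460,315) to (533,185)) runs nearly parallel to the dotted 45° line. The pivot is still hidden, so I'll move to a clear viewpoint that is also near the left valve.

Call:
arm_command([
  {"tx": 0, "ty": 0.01, "tz": -0.02, "twist": -0.04, "fingers": 0},
  {"tx": -0.005, "ty": 0.04, "tz": -0.035, "twist": -0.08, "fingers": 0},
  {"tx": -0.01, "ty": 0.06, "tz": -0.035, "twist": -0.12, "fingers": 0},
  {"tx": -0.015, "ty": 0.08, "tz": -0.035, "twist": -0.16, "fingers": 0},
  {"tx": -0.02, "ty": 0.1, "tz": -0.035, "twist": -0.2, "fingers": 0},
  {"tx": -0.026, "ty": 0.12, "tz": -0.035, "twist": -0.24, "fingers": 0},
  {"tx": -0.026, "ty": 0.139, "tz": -0.035, "twist": -0.289, "fingers": 0},
  {"tx": -0.026, "ty": 0.139, "tz": -0.035, "twist": -0.289, "fingers": 0},
  {"tx": -0.026, "ty": 0.139, "tz": -0.035, "twist": -0.289, "fingers": 0},
  {"tx": -0.026, "ty": 0.139, "tz": -0.035, "twist": -0.289, "fingers": 0},
])

```text
t: 22.0
position: [513.4, 402.1, 231.9]
orientation: [-0.416, -3.114, 0.001]
ft_force: [0.0, 0.0, 0.1]
width: 0.3
grasp_force: 0.0
```

```bash
cat > seg.py <<'E'
from plan import *
from scipy.optimize import minimize
def seg(v,th0):
    p,W=shot("wrist"); im=p["pixels"]; h=cv2.cvtColor(im,cv2.COLOR_BGR2HSV)
    m=cv2.inRange(h,(100,90,30),(130,255,255)); n,l,st,c=cv2.connectedComponentsWithStats(m)
    u=np.array(proj(lev(P,v,th0,34),p,W)); k=min([i for i in range(1,n) if st[i,4]>60],key=lambda i:np.hypot(*(c[i]-u)))
    pts=np.argwhere(l==k)[:,::-1].astype(float); mu=pts.mean(0); d=np.linalg.svd(pts-mu,full_matrices=0)[2][0]
    # blue centroid vs model; angle from image direction only
    def dirn(th): a=np.array(proj(lev(P,v,th,16),p,W));b=np.array(proj(lev(P,v,th,50),p,W));q=b-a;return q/np.hypot(*q)
    ths=np.arange(-.3,1.7,.002); D=np.array([dirn(t) for t in ths]); e=np.abs(D[:,0]*d[1]-D[:,1]*d[0])
    print(v,"area",st[k,4],"cent",mu.round(1),"model",u.round(1),"theta by direction",ths[np.argmin(e)].round(3))
    e2=[np.hypot(*(np.array(proj(lev(P,v,t,34),p,W))-mu)) for t in ths]; print(" theta by centroid",ths[np.argmin(e2)].round(3),min(e2).round(1))
    return p,W
E
python3 - <<'E'
from seg import *
s=robot.sense();print(s["t"],s["position"].round(1),s["orientation"].round(3))
p,W=seg("middle",.785); seg("left",.42); seg("right",0)
print(find("grip_middle",p,W),find("pivot_middle",p,W),find("grip_left",p,W),find("pivot_left",p,W))
u=np.array(proj(lev(P,"middle",.785,20),p,W));x,y=[int(np.clip(a,0,m)) for a,m in zip(u-[50,38],(412,308))]
print(x,y);cv2.imwrite("pics/w8.png",cv2.resize(p["pixels"][y:y+75,x:x+100],(800,600),interpolation=cv2.INTER_CUBIC))
E
```

```text
22.0 [513.4 402.1 231.9] [-4.160e-01 -3.114e+00  1.000e-03]
middle area 487 cent [175.2 166.1] model [177.9 165.4] theta by direction 0.76
 theta by centroid 0.778 2.8
left area 103 cent [228.  273.6] model [253.7 233.4] theta by direction 1.698
 theta by centroid -0.3 23.7
right area 623 cent [ 77.7 128.4] model [ 84.6 128.8] theta by direction -0.048
 theta by centroid -0.136 4.8
[([478.9, 329.9, 112.7], 0.97)] [([469.0, 295.4, 124.1], 0.57)] [] [([545.2, 354.0, 124.9], 0.57)]
112 128
```

View pics/w8.png

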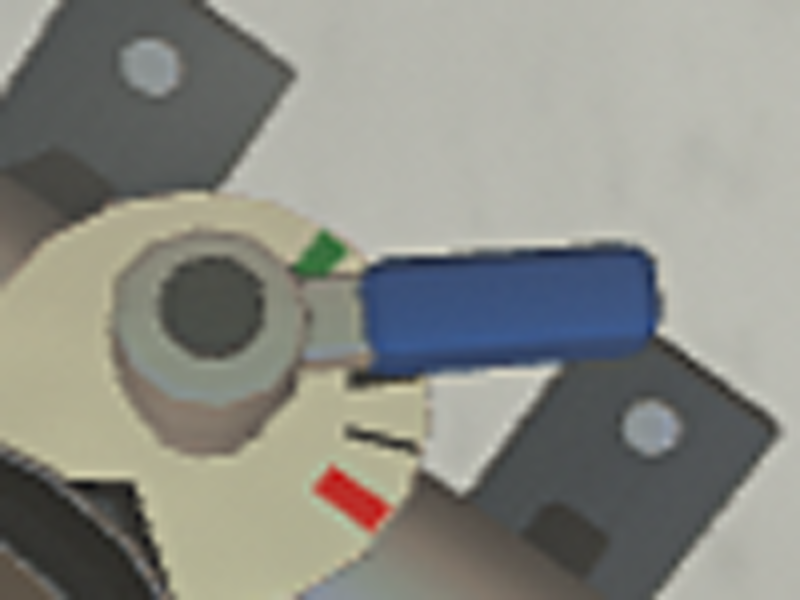

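The crop shows the lever axis, with sleeve edges (370,262) to (640,245), parallel to the long black mark at (385,378). The numeric fit gives 0.76–0.78 rad, so the middle valve is done. Next is the left valve.

```bash
cat > pl2.py <<'E'
import sys
from plan import *
s=robot.sense();M=R.from_rotvec(s["orientation"]).as_matrix();yaw=np.arctan2(M[1,1],M[0,1])
print(s["t"],s["position"].round(1),np.degrees(yaw))
for a in sys.argv[1:]:
    th,g=map(float,a.split(",")); p=tcp_for("left",th,33,yaw,g,d=7); cr=(M.T@(np.append(w(P,0,0),0)-np.append(p[:2],0)))[:2]
    print(th,g,p.round(1),tool(s["position"],s["orientation"],p),"clear",(np.hypot(*np.maximum(np.abs(cr)-[37.5,88.5],0))-41.5).round(1))
E
python3 pl2.py .6,15 .6,0 .5,0 .4,0 .3,0 .25,0 .2,0 .1,0 0,0; python3 -c "
from plan import *
print(lev(P,'left',0,0),w(P,0,0))"
```

```text
22.35 [513.9 402.3 232.4] 74.92502541968176
0.6 15.0 [534.1 404.6 102. ] [-18.9   7.5 130.3] clear 17.9
0.6 0.0 [547.7 398.3 102. ] [-33.7   5.  130.3] clear 15.4
0.5 0.0 [550.8 398.  103.7] [-36.7   5.5 128.7] clear 15.9
0.4 0.0 [553.7 397.5 105.4] [-39.7   5.7 126.9] clear 16.1
0.3 0.0 [556.4 396.6 107.3] [-42.6   5.6 125.1] clear 16.0
0.25 0.0 [557.7 396.  108.2] [-44.    5.4 124.2] clear 15.8
0.2 0.0 [559.  395.4 109.1] [-45.3   5.1 123.2] clear 15.5
0.1 0.0 [561.4 393.9 111.1] [-48.    4.3 121.3] clear 14.7
0.0 0.0 [563.5 392.2 113. ] [-50.5   3.2 119.4] clear 13.6
[545.45966138 352.97642575 120.        ] [498.72651908 260.95828514]
```

Call:
arm_command([
  {"tx": -0.019, "ty": 0.008, "tz": 0, "twist": 0, "fingers": 0},
  {"tx": -0.019, "ty": 0.008, "tz": 0.045, "twist": 0, "fingers": 0},
  {"tx": -0.019, "ty": 0.008, "tz": 0.09, "twist": 0, "fingers": 0},
  {"tx": -0.019, "ty": 0.008, "tz": 0.13, "twist": 0, "fingers": 0},
  {"tx": -0.019, "ty": 0.008, "tz": 0.13, "twist": 0, "fingers": 0},
  {"tx": -0.028, "ty": 0.006, "tz": 0.13, "twist": 0, "fingers": 0},
  {"tx": -0.034, "ty": 0.005, "tz": 0.13, "twist": 0, "fingers": 0},
  {"tx": -0.037, "ty": 0.0055, "tz": 0.1287, "twist": 0, "fingers": 0},
  {"tx": -0.04, "ty": 0.0057, "tz": 0.127, "twist": 0, "fingers": 0},
  {"tx": -0.04, "ty": 0.0057, "tz": 0.127, "twist": 0, "fingers": 0},
])

```text
t: 23.35
position: [554.3, 398.0, 107.6]
orientation: [0.412, 3.114, 0.003]
ft_force: [-7.3, 2.4, 1.1]
width: 0.1
grasp_force: 3.4
```

```bash
python3 fs.py left .4; python3 pl2.py .4,0 .35,0 .3,0 .25,0 .2,0 .1,0 0,0
python3 - <<'E'
from h import *
p,W=shot("wrist"); print(find("grip_left",p,W),find("pivot_left",p,W))
E
```

```text
23.35 F [ 7.26 -2.42 -1.1 ] |F| 7.73 tang 5.79 pos [554.34 397.98 107.58]
23.35 [554.3 398.  107.6] 74.93488857939114
0.4 0.0 [553.7 397.5 105.4] [ 0.5 -0.7  2.1] clear 16.1
0.35 0.0 [555.1 397.1 106.3] [-0.9 -0.7  1.2] clear 16.1
0.3 0.0 [556.4 396.6 107.3] [-2.4 -0.8  0.3] clear 15.9
0.25 0.0 [557.7 396.  108.2] [-3.8 -1.  -0.6] clear 15.8
0.2 0.0 [559.  395.4 109.1] [-5.2 -1.3 -1.6] clear 15.5
0.1 0.0 [561.4 393.9 111.1] [-7.8 -2.1 -3.5] clear 14.7
0.0 0.0 [563.5 392.2 113. ] [-10.3  -3.2  -5.4] clear 13.6
[([566.8, 378.0, 115.5], 0.78)] [([542.9, 352.9, 124.3], 0.62)]
```

Call:
arm_command([
  {"tx": -0.001, "ty": -0.0005, "tz": 0.001, "twist": 0, "fingers": 0},
  {"tx": -0.002, "ty": -0.0008, "tz": 0.001, "twist": 0, "fingers": 0},
  {"tx": -0.002, "ty": -0.0008, "tz": 0.001, "twist": 0, "fingers": 0},
  {"tx": -0.002, "ty": -0.0008, "tz": 0.001, "twist": 0, "fingers": 0},
  {"tx": -0.002, "ty": -0.0008, "tz": 0.001, "twist": 0, "fingers": 0},
  {"tx": -0.002, "ty": -0.0008, "tz": 0.001, "twist": 0, "fingers": 0},
  {"tx": -0.002, "ty": -0.0008, "tz": 0.001, "twist": 0, "fingers": 0},
  {"tx": -0.002, "ty": -0.0008, "tz": 0.001, "twist": 0, "fingers": 0},
  {"tx": -0.002, "ty": -0.0008, "tz": 0.001, "twist": 0, "fingers": 0},
  {"tx": -0.002, "ty": -0.0008, "tz": 0.001, "twist": 0, "fingers": 0},
])

```text
t: 24.5
position: [555.6, 397.5, 107.3]
orientation: [0.411, 3.114, 0.005]
ft_force: [-11.8, 4.5, 6.5]
width: 0.3
grasp_force: 5.8
```

```bash
python3 fs.py left .3
```

```text
24.5 F [11.8  -4.52 -6.52] |F| 14.22 tang 6.6 pos [555.65 397.51 107.34]
```

Call:
arm_command([
  {"tx": -0.0006, "ty": -0.0001, "tz": -0.0005, "twist": 0, "fingers": 0},
  {"tx": -0.0012, "ty": -0.0003, "tz": -0.0011, "twist": 0, "fingers": 0},
  {"tx": -0.0012, "ty": -0.0003, "tz": -0.0011, "twist": 0, "fingers": 0},
  {"tx": -0.0012, "ty": -0.0003, "tz": -0.0011, "twist": 0, "fingers": 0},
  {"tx": -0.0012, "ty": -0.0003, "tz": -0.0011, "twist": 0, "fingers": 0},
  {"tx": -0.0012, "ty": -0.0003, "tz": -0.0011, "twist": 0, "fingers": 0},
  {"tx": -0.0012, "ty": -0.0003, "tz": -0.0011, "twist": 0, "fingers": 0},
  {"tx": -0.0012, "ty": -0.0003, "tz": -0.0011, "twist": 0, "fingers": 0},
  {"tx": -0.0012, "ty": -0.0003, "tz": -0.0011, "twist": 0, "fingers": 0},
  {"tx": -0.0012, "ty": -0.0003, "tz": -0.0011, "twist": 0, "fingers": 0},
])

```text
t: 25.5
position: [556.8, 396.9, 108.3]
orientation: [0.411, 3.114, 0.005]
ft_force: [-11.1, 5.5, 4.4]
width: 0.5
grasp_force: 5.5
```

```bash
python3 fs.py left .25;  python3 - <<'E'
from h import *
p,W=shot("wrist"); print(find("grip_left",p,W),find("pivot_left",p,W))
E
```

```text
25.5 F [11.11 -5.52 -4.36] |F| 13.15 tang 7.58 pos [556.81 396.91 108.33]
[([568.8, 376.4, 117.7], 0.63), ([478.8, 327.0, 112.0], 0.63), ([496.0, 263.5, 3.5], 0.55)] [([546.4, 352.3, 125.9], 0.84)]
```

Call:
arm_command([
  {"tx": -0.0006, "ty": -0.0002, "tz": -0.0006, "twist": 0, "fingers": 0},
  {"tx": -0.0012, "ty": -0.0004, "tz": -0.0013, "twist": 0, "fingers": 0},
  {"tx": -0.0012, "ty": -0.0004, "tz": -0.0013, "twist": 0, "fingers": 0},
  {"tx": -0.0012, "ty": -0.0004, "tz": -0.0013, "twist": 0, "fingers": 0},
  {"tx": -0.0012, "ty": -0.0004, "tz": -0.0013, "twist": 0, "fingers": 0},
  {"tx": -0.0012, "ty": -0.0004, "tz": -0.0013, "twist": 0, "fingers": 0},
  {"tx": -0.0012, "ty": -0.0004, "tz": -0.0013, "twist": 0, "fingers": 0},
  {"tx": -0.0012, "ty": -0.0004, "tz": -0.0013, "twist": 0, "fingers": 0},
  {"tx": -0.0012, "ty": -0.0004, "tz": -0.0013, "twist": 0, "fingers": 0},
  {"tx": -0.0012, "ty": -0.0004, "tz": -0.0013, "twist": 0, "fingers": 0},
])

```text
t: 26.65
position: [557.9, 396.2, 109.4]
orientation: [0.411, 3.114, 0.005]
ft_force: [-9.1, 5.5, 3.3]
width: 0.4
grasp_force: 5.1
```

```bash
python3 fs.py left .2
```

```text
26.65 F [ 9.15 -5.49 -3.3 ] |F| 11.17 tang 6.73 pos [557.93 396.17 109.43]
```

Call:
arm_command([
  {"tx": -0.0006, "ty": -0.0003, "tz": -0.0006, "twist": 0, "fingers": 0},
  {"tx": -0.0012, "ty": -0.0006, "tz": -0.0013, "twist": 0, "fingers": 0},
  {"tx": -0.0012, "ty": -0.0006, "tz": -0.0013, "twist": 0, "fingers": 0},
  {"tx": -0.0012, "ty": -0.0006, "tz": -0.0013, "twist": 0, "fingers": 0},
  {"tx": -0.0012, "ty": -0.0006, "tz": -0.0013, "twist": 0, "fingers": 0},
  {"tx": -0.0012, "ty": -0.0006, "tz": -0.0013, "twist": 0, "fingers": 0},
  {"tx": -0.0012, "ty": -0.0006, "tz": -0.0013, "twist": 0, "fingers": 0},
  {"tx": -0.0012, "ty": -0.0006, "tz": -0.0013, "twist": 0, "fingers": 0},
  {"tx": -0.0012, "ty": -0.0006, "tz": -0.0013, "twist": 0, "fingers": 0},
  {"tx": -0.0012, "ty": -0.0006, "tz": -0.0013, "twist": 0, "fingers": 0},
])

```text
t: 27.65
position: [559.0, 395.3, 110.6]
orientation: [0.411, 3.114, 0.006]
ft_force: [-7.6, 6.3, 1.6]
width: 0.2
grasp_force: 4.8
```

```bash
python3 fs.py left .15
```

```text
27.65 F [ 7.55 -6.3  -1.62] |F| 9.97 tang 7.06 pos [559.05 395.33 110.6 ]
```

Call:
arm_command([
  {"tx": -0.0006, "ty": -0.0003, "tz": -0.0006, "twist": 0, "fingers": 0},
  {"tx": -0.0012, "ty": -0.0007, "tz": -0.0012, "twist": 0, "fingers": 0},
  {"tx": -0.0012, "ty": -0.0007, "tz": -0.0012, "twist": 0, "fingers": 0},
  {"tx": -0.0012, "ty": -0.0007, "tz": -0.0012, "twist": 0, "fingers": 0},
  {"tx": -0.0012, "ty": -0.0007, "tz": -0.0012, "twist": 0, "fingers": 0},
  {"tx": -0.0012, "ty": -0.0007, "tz": -0.0012, "twist": 0, "fingers": 0},
  {"tx": -0.0012, "ty": -0.0007, "tz": -0.0012, "twist": 0, "fingers": 0},
  {"tx": -0.0012, "ty": -0.0007, "tz": -0.0012, "twist": 0, "fingers": 0},
  {"tx": -0.0012, "ty": -0.0007, "tz": -0.0012, "twist": 0, "fingers": 0},
  {"tx": -0.0012, "ty": -0.0007, "tz": -0.0012, "twist": 0, "fingers": 0},
])

```text
t: 28.65
position: [560.2, 394.4, 111.7]
orientation: [0.411, 3.114, 0.006]
ft_force: [-6.0, 6.8, 0.8]
width: 0.4
grasp_force: 4.7
```

```bash
python3 fs.py left .1;  python3 - <<'E'
from h import *
p,W=shot("wrist"); print(find("grip_left",p,W),find("pivot_left",p,W))
E
```

```text
28.65 F [ 6.01 -6.79 -0.8 ] |F| 9.1 tang 6.88 pos [560.16 394.35 111.73]
[([572.2, 372.2, 119.5], 0.76)] [([544.2, 352.6, 123.5], 0.7)]
```

Call:
arm_command([
  {"tx": -0.0005, "ty": -0.0004, "tz": -0.0005, "twist": 0, "fingers": 0},
  {"tx": -0.0011, "ty": -0.0008, "tz": -0.001, "twist": 0, "fingers": 0},
  {"tx": -0.0011, "ty": -0.0008, "tz": -0.001, "twist": 0, "fingers": 0},
  {"tx": -0.0011, "ty": -0.0008, "tz": -0.001, "twist": 0, "fingers": 0},
  {"tx": -0.0011, "ty": -0.0008, "tz": -0.001, "twist": 0, "fingers": 0},
  {"tx": -0.0011, "ty": -0.0008, "tz": -0.001, "twist": 0, "fingers": 0},
  {"tx": -0.0011, "ty": -0.0008, "tz": -0.001, "twist": 0, "fingers": 0},
  {"tx": -0.0011, "ty": -0.0008, "tz": -0.001, "twist": 0, "fingers": 0},
  {"tx": -0.0011, "ty": -0.0008, "tz": -0.001, "twist": 0, "fingers": 0},
  {"tx": -0.0011, "ty": -0.0008, "tz": -0.001, "twist": 0, "fingers": 0},
])

```text
t: 29.8
position: [561.1, 393.4, 112.8]
orientation: [0.411, 3.113, 0.006]
ft_force: [-5.0, 7.8, 0.1]
width: 0.2
grasp_force: 4.6
```

```bash
python3 fs.py left .05
```

```text
29.8 F [ 4.96 -7.84 -0.11] |F| 9.28 tang 7.38 pos [561.14 393.41 112.77]
```

Call:
arm_command([
  {"tx": -0.0005, "ty": -0.0004, "tz": -0.0005, "twist": 0, "fingers": 0},
  {"tx": -0.001, "ty": -0.0008, "tz": -0.001, "twist": 0, "fingers": 0},
  {"tx": -0.001, "ty": -0.0008, "tz": -0.001, "twist": 0, "fingers": 0},
  {"tx": -0.001, "ty": -0.0008, "tz": -0.001, "twist": 0, "fingers": 0},
  {"tx": -0.001, "ty": -0.0008, "tz": -0.001, "twist": 0, "fingers": 0},
  {"tx": -0.001, "ty": -0.0008, "tz": -0.001, "twist": 0, "fingers": 0},
  {"tx": -0.001, "ty": -0.0008, "tz": -0.001, "twist": 0, "fingers": 0},
  {"tx": -0.001, "ty": -0.0008, "tz": -0.001, "twist": 0, "fingers": 0},
  {"tx": -0.001, "ty": -0.0008, "tz": -0.001, "twist": 0, "fingers": 0},
  {"tx": -0.001, "ty": -0.0008, "tz": -0.001, "twist": 0, "fingers": 0},
])

```text
t: 30.8
position: [562.0, 392.4, 113.8]
orientation: [0.411, 3.113, 0.007]
ft_force: [-3.9, 8.3, -0.3]
width: 0.2
grasp_force: 4.6
```

```bash
python3 fs.py left .0
```

```text
30.8 F [ 3.89 -8.29  0.25] |F| 9.16 tang 7.41 pos [562.01 392.43 113.77]
```

Call:
arm_command([
  {"tx": -0.0005, "ty": -0.0005, "tz": -0.0004, "twist": 0, "fingers": 0},
  {"tx": -0.001, "ty": -0.0009, "tz": -0.0008, "twist": 0, "fingers": 0},
  {"tx": -0.001, "ty": -0.0009, "tz": -0.0008, "twist": 0, "fingers": 0},
  {"tx": -0.001, "ty": -0.0009, "tz": -0.0008, "twist": 0, "fingers": 0},
  {"tx": -0.001, "ty": -0.0009, "tz": -0.0008, "twist": 0, "fingers": 0},
  {"tx": -0.001, "ty": -0.0009, "tz": -0.0008, "twist": 0, "fingers": 0},
  {"tx": -0.001, "ty": -0.0009, "tz": -0.0008, "twist": 0, "fingers": 0},
  {"tx": -0.001, "ty": -0.0009, "tz": -0.0008, "twist": 0, "fingers": 0},
  {"tx": -0.001, "ty": -0.0009, "tz": -0.0008, "twist": 0, "fingers": 0},
  {"tx": -0.001, "ty": -0.0009, "tz": -0.0008, "twist": 0, "fingers": 0},
])

```text
t: 31.8
position: [562.8, 391.5, 114.6]
orientation: [0.411, 3.113, 0.007]
ft_force: [-3.1, 9.4, 0.4]
width: 0.3
grasp_force: 4.8
```

```bash
python3 fs.py left -.05;  python3 - <<'E'
from h import *
p,W=shot("wrist"); print(find("grip_left",p,W),find("pivot_left",p,W))
E
```

```text
31.8 F [ 3.11 -9.44 -0.44] |F| 9.95 tang 7.52 pos [562.82 391.46 114.64]
[([574.9, 373.4, 124.0], 0.81)] [([544.5, 353.5, 123.2], 0.56)]
```

Call:
arm_command([
  {"tx": -0.0005, "ty": -0.0005, "tz": -0.0004, "twist": 0, "fingers": 0},
  {"tx": -0.001, "ty": -0.0009, "tz": -0.0008, "twist": 0, "fingers": 0},
  {"tx": -0.001, "ty": -0.0009, "tz": -0.0008, "twist": 0, "fingers": 0},
  {"tx": -0.001, "ty": -0.0009, "tz": -0.0008, "twist": 0, "fingers": 0},
  {"tx": -0.001, "ty": -0.0009, "tz": -0.0008, "twist": 0, "fingers": 0},
  {"tx": -0.001, "ty": -0.0009, "tz": -0.0008, "twist": 0, "fingers": 0},
  {"tx": -0.001, "ty": -0.0009, "tz": -0.0008, "twist": 0, "fingers": 0},
  {"tx": -0.001, "ty": -0.0009, "tz": -0.0008, "twist": 0, "fingers": 0},
  {"tx": -0.001, "ty": -0.0009, "tz": -0.0008, "twist": 0, "fingers": 0},
  {"tx": -0.001, "ty": -0.0009, "tz": -0.0008, "twist": 0, "fingers": 0},
])

```text
t: 32.95
position: [563.5, 390.6, 115.4]
orientation: [0.41, 3.113, 0.008]
ft_force: [-3.3, 10.8, -1.5]
width: 0.3
grasp_force: 5.6
```

```bash
python3 fs.py left -.08
```

```text
32.95 F [  3.34 -10.76   1.53] |F| 11.37 tang 9.77 pos [563.46 390.57 115.39]
```

Call:
arm_command([
  {"tx": -0.0005, "ty": -0.0005, "tz": -0.0004, "twist": 0, "fingers": 0},
  {"tx": -0.001, "ty": -0.0009, "tz": -0.0008, "twist": 0, "fingers": 0},
  {"tx": -0.001, "ty": -0.0009, "tz": -0.0008, "twist": 0, "fingers": 0},
  {"tx": -0.001, "ty": -0.0009, "tz": -0.0008, "twist": 0, "fingers": 0},
  {"tx": -0.001, "ty": -0.0009, "tz": -0.0008, "twist": 0, "fingers": 0},
  {"tx": -0.001, "ty": -0.0009, "tz": -0.0008, "twist": 0, "fingers": 0},
  {"tx": -0.001, "ty": -0.0009, "tz": -0.0008, "twist": 0, "fingers": 0},
  {"tx": -0.001, "ty": -0.0009, "tz": -0.0008, "twist": 0, "fingers": 0},
  {"tx": -0.001, "ty": -0.0009, "tz": -0.0008, "twist": 0, "fingers": 0},
  {"tx": -0.001, "ty": -0.0009, "tz": -0.0008, "twist": 0, "fingers": 0},
])

```text
t: 33.95
position: [564.0, 389.7, 116.1]
orientation: [0.41, 3.113, 0.008]
ft_force: [-2.5, 13.7, -2.1]
width: 0.4
grasp_force: 6.5
```

```bash
python3 fs.py left -.1
```

```text
33.95 F [  2.54 -13.65   2.09] |F| 14.04 tang 11.88 pos [564.04 389.74 116.06]
```

Call:
arm_command([
  {"tx": -0.0004, "ty": -0.0004, "tz": -0.0003, "twist": 0, "fingers": 0},
  {"tx": -0.0008, "ty": -0.0008, "tz": -0.0006, "twist": 0, "fingers": 0},
  {"tx": -0.0008, "ty": -0.0008, "tz": -0.0006, "twist": 0, "fingers": 0},
  {"tx": -0.0008, "ty": -0.0008, "tz": -0.0006, "twist": 0, "fingers": 0},
  {"tx": -0.0008, "ty": -0.0008, "tz": -0.0006, "twist": 0, "fingers": 0},
  {"tx": -0.0008, "ty": -0.0008, "tz": -0.0006, "twist": 0, "fingers": 0},
  {"tx": -0.0008, "ty": -0.0008, "tz": -0.0006, "twist": 0, "fingers": 0},
  {"tx": -0.0008, "ty": -0.0008, "tz": -0.0006, "twist": 0, "fingers": 0},
  {"tx": -0.0008, "ty": -0.0008, "tz": -0.0006, "twist": 0, "fingers": 0},
  {"tx": -0.0008, "ty": -0.0008, "tz": -0.0006, "twist": 0, "fingers": 0},
])

```text
t: 34.95
position: [564.5, 389.0, 116.6]
orientation: [0.41, 3.113, 0.009]
ft_force: [-3.1, 15.0, -2.2]
width: 0.1
grasp_force: 7.4
```

```bash
python3 fs.py left -.12
```

```text
34.95 F [  3.1  -15.01   2.2 ] |F| 15.49 tang 13.23 pos [564.49 389.03 116.6 ]
```

The left valve is snug at about 13 N, up from 7.4 N while free. Now I'll back away and do a final check.

Call:
arm_command([
  {"tx": 0.015, "ty": 0.012, "tz": 0, "twist": 0, "fingers": 0},
  {"tx": 0.03, "ty": 0.025, "tz": 0, "twist": 0, "fingers": 0},
  {"tx": 0.04, "ty": 0.03, "tz": -0.03, "twist": 0, "fingers": 0},
  {"tx": 0.045, "ty": 0.035, "tz": -0.07, "twist": 0, "fingers": 0},
  {"tx": 0.07, "ty": 0.04, "tz": -0.11, "twist": 0, "fingers": 0},
  {"tx": 0.1, "ty": 0.04, "tz": -0.13, "twist": 0, "fingers": 0},
  {"tx": 0.14, "ty": 0.04, "tz": -0.13, "twist": 0, "fingers": 0},
  {"tx": 0.14, "ty": 0.04, "tz": -0.13, "twist": 0, "fingers": 0},
  {"tx": 0.14, "ty": 0.04, "tz": -0.13, "twist": 0, "fingers": 0},
  {"tx": 0.14, "ty": 0.04, "tz": -0.13, "twist": 0, "fingers": 0},
])

```text
t: 35.95
position: [439.8, 461.5, 244.3]
orientation: [0.412, 3.114, 0.0]
ft_force: [0.9, 0.0, -0.0]
width: 0.4
grasp_force: 0.0
```

Run:
```python
from seg import *
s=robot.sense();print(s["t"],s["position"].round(1),s["ft_force"].round(1))
seg("middle",.785);p,W=seg("right",0)
p,W=shot("top")
for q in ("crucible","frit_a","grip_left","pivot_left","grip_right","pivot_right","grip_middle","pivot_middle"): print(q,find(q,p,W))
```

```text
35.95 [439.8 461.5 244.3] [ 0.9  0.  -0. ]
middle area 322 cent [146.7 244.1] model [150.7 241.8] theta by direction 0.726
 theta by centroid 0.722 4.3
right area 471 cent [ 59.8 216.2] model [ 66. 215.] theta by direction -0.024
 theta by centroid -0.148 3.4
crucible [([396.9, 240.7, 124.5], 0.65), ([501.9, 262.4, 152.7], 0.61), ([432.0, 465.6, -4.3], 0.42)]
frit_a [([422.9, 205.5, 154.5], 0.79), ([570.2, 315.8, 152.2], 0.61)]
grip_left [([577.1, 372.4, 125.8], 0.69), ([396.1, 242.8, 125.1], 0.68)]
pivot_left [([548.3, 352.9, 125.7], 0.61)]
grip_right [([420.5, 258.3, 125.0], 0.53)]
pivot_right [([483.5, 329.6, 109.6], 0.43), ([394.4, 243.5, 126.1], 0.4), ([475.8, 297.5, 124.0], 0.25)]
grip_middle [([483.4, 328.5, 110.6], 0.48), ([473.5, 300.8, 122.2], 0.15)]
pivot_middle [([471.5, 300.9, 122.2], 0.45), ([501.0, 263.7, -3.2], 0.29)]
```

The middle reading (0.72) was taken with the lever far off-centre, so I'll repeat the earlier clear view before handing in.

Call:
arm_command([
  {"tx": -0.03, "ty": -0.013, "tz": 0.004, "twist": 0, "fingers": 0},
  {"tx": -0.06, "ty": -0.026, "tz": 0.008, "twist": 0, "fingers": 0},
  {"tx": -0.0865, "ty": -0.038, "tz": 0.012, "twist": 0, "fingers": 0},
  {"tx": -0.0865, "ty": -0.038, "tz": 0.012, "twist": 0, "fingers": 0},
  {"tx": -0.0865, "ty": -0.038, "tz": 0.012, "twist": 0, "fingers": 0},
  {"tx": -0.0865, "ty": -0.038, "tz": 0.012, "twist": 0, "fingers": 0},
  {"tx": -0.0865, "ty": -0.038, "tz": 0.012, "twist": 0, "fingers": 0},
  {"tx": -0.0865, "ty": -0.038, "tz": 0.012, "twist": 0, "fingers": 0},
  {"tx": -0.0865, "ty": -0.038, "tz": 0.012, "twist": 0, "fingers": 0},
  {"tx": -0.0865, "ty": -0.038, "tz": 0.012, "twist": 0, "fingers": 0},
])

```text
t: 37.5
position: [513.0, 402.5, 232.1]
orientation: [0.411, 3.115, 0.0]
ft_force: [-0.6, -0.4, -0.5]
width: 0.5
grasp_force: 0.0
```

Run:
```python
from seg import *
s=robot.sense();print(s["t"],s["position"].round(1))
p,W=seg("middle",.785)
im=p["pixels"];h=cv2.cvtColor(im,cv2.COLOR_BGR2HSV)
print(find("grip_middle",p,W),find("pivot_middle",p,W))
u=np.array(proj(lev(P,"middle",0,0),p,W));x,y=int(u[0]),int(u[1])
def imang(th,a=16,b=50,dz=0):
    k=np.append(w(P,P[3]+s36*dz,0)-w(P,P[3],0),c36*dz)
    k[:2]=w(P,P[3]-s36*dz,0)-w(P,P[3],0)
    A=np.array(proj(lev(P,"middle",th,a)+k,p,W));B=np.array(proj(lev(P,"middle",th,b)+k,p,W));return np.degrees(np.arctan2(*(B-A)[::-1])).round(1),A.round(1),B.round(1)
for th in (0,.39,.7,.785,.86,1.571): print(th,"lever",imang(th)[0],"plate",imang(th,18,26,-32))
for nm,m in (("red",cv2.inRange(h,(0,120,60),(8,255,255))|cv2.inRange(h,(172,120,60),(180,255,255))),("green",cv2.inRange(h,(45,80,30),(85,255,255)))):
    n,l,st,c=cv2.connectedComponentsWithStats(m)
    for i in range(1,n):
        if st[i,4]>8 and np.hypot(*(c[i]-u))<60:
            q=np.argwhere(l==i)[:,::-1]; d=np.linalg.svd(q-q.mean(0),full_matrices=0)[2][0]; print(nm,c[i].round(1),st[i,4],np.degrees(np.arctan(d[1]/d[0])).round(1))
m=cv2.inRange(h,(100,90,30),(130,255,255));n,l,st,c=cv2.connectedComponentsWithStats(m);k=min([i for i in range(1,n) if st[i,4]>60],key=lambda i:np.hypot(*(c[i]-u-[20,0])))
q=np.argwhere(l==k)[:,::-1].astype(np.float32);print("sleeve",cv2.minAreaRect(q),"pivot",u.round(1))
```

```text
37.5 [513.  402.5 232.1]
middle area 487 cent [175.1 166.3] model [177.7 165.6] theta by direction 0.766
 theta by centroid 0.778 2.7
[([477.8, 330.4, 114.7], 0.65)] [([471.8, 296.1, 123.1], 0.79)]
0 lever 35.8 plate (np.float64(35.6), array([154. , 188.1]), array([160.6, 192.8]))
0.39 lever 15.1 plate (np.float64(14.7), array([157.1, 182.1]), array([165. , 184.1]))
0.7 lever -1.0 plate (np.float64(-1.5), array([157.7, 176.8]), array([165.8, 176.6]))
0.785 lever -5.5 plate (np.float64(-6.0), array([157.5, 175.4]), array([165.6, 174.5]))
0.86 lever -9.4 plate (np.float64(-10.0), array([157.3, 174.1]), array([165.2, 172.7]))
1.571 lever -49.3 plate (np.float64(-49.6), array([150.4, 163.9]), array([155.3, 158.1]))
red [155.1 189.8] 37 32.5
green [151.2 159.7] 21 -32.2
sleeve ((175.17803955078125, 166.22573852539062), (13.875670433044434, 36.04484176635742), 85.42607879638672) pivot [140.1 169.2]
```

```bash
python3 -c "
from plant import robot
print(robot.job_done())"
```

```text
the job is handed in; nothing more can be done
None
```

I handed the job in with the left and right valves shut snugly by feel (about 13 N and 16 N) and the middle (crucible) valve at about 0.76 rad, near 45°; in the last top-camera check the crucible and plates were in place, I did not re-check the bottles and jars, and no verdict came back.

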